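# Index the carving turntable and lock it with its pin

## Task

Stand the locking pin in the guide sleeve of the rotary stand so that it rides on the plywood disc, let go of it, then with shut fingers push the disc's upright wooden peg slowly anticlockwise (seen from above) until the pin drops fully home in the notch. Take up the play: press the peg on in the same direction against the dropped pin with at least 10 N for a second, but never with more than 20 N once it has dropped; do not fling the disc round. Then back away, leaving the pin home and letting the jar, the tape measure and the screwdriver be.

Things in the scene. Friction and masses are not known exactly. Their poses are not given: they have to be found in the camera images.
- stand: Fixed rotary stand. Origin on the bench under the disc's vertical axis; its +x points from that axis to the guide sleeve. Round dark wooden foot 292 mm across, 28 mm high. Outside the disc, 173 to 197 mm out along +x, is a dark steel post 50 mm wide, 90 mm high, with a short arm inwards that carries the guide sleeve over the disc's rim.
- sleeve (a point): Centre of the mouth of the upright steel guide sleeve, 131 mm out from the disc's axis, 100 mm above the bench. Open at both ends: a funnel 14 mm deep, 34 mm wide inside at the mouth, narrowing to a 13.5 mm bore from 86 down to 56 mm above the bench. Then a 4 mm gap, then the disc's top.
- disc_centre (a point): Centre of the top of the plywood disc with its aluminium rim, 52 mm above the bench; x towards its notch. 300 mm across, 22 mm thick, about 1.5 kg, takes about 1 N at the peg, coasts a few mm if pushed fast. One notch right through the rim, 13.5 mm wide, 38 mm deep inwards. A dark turned wooden rosette, 116 mm across, is fixed in its middle, rising to 76 mm above the bench.
- disc (a joint): Turn of the disc against the stand, rad, growing anticlockwise seen from above; 0 when the notch is centred under the guide sleeve. Starts between -1.6 and -0.8, so it must grow. With the pin down it has a play of 0.01 to 0.03 rad each way, then stops hard: 1 mm more of finger travel can mean 5 N or tens of newtons. Turned fast, it passes the pin before the pin can drop.
- notch (a point): Centre of the notch at the top face of the disc, 131 mm from the axis, 52 mm above the bench.
- peg (a point): Middle of the push peg: upright round light wooden peg fixed on the disc, 20 mm across, 105 mm from the axis, opposite the notch. This point is 77 mm above the bench, the peg's top 112 mm. A collar 34 mm across and 5 mm high surrounds its foot. Push it sideways, along the circle.
- pin_head (a point): Centre of the black round head (22 mm across, 32 mm high) of the loose locking pin; z up along the pin. Below it a steel shank 12 mm across, slightly pointed, ending 101 mm below this point; about 120 g. Starts upright in the rest block: lift 32 mm to free it. This point is 153 mm above the bench when the pin rides on the disc, 129 mm when fully home.
- rest: Fixed light wooden rest block, 60 x 60 x 40 mm high, with the hole (14 mm wide, 32 mm deep) in which the pin starts; origin under its centre.
- jar: Bystander: closed glass jar with a steel cap and paper label, 68 mm across, 95 mm high; origin under its centre.
- tape: Bystander: grey tape-measure case, 70 x 36 x 64 mm high; origin under its centre.
- screwdriver: Bystander: screwdriver lying on the bench along its own x, handle to -x.
Not all that is in view belongs to the job. Leave any orange or turquoise look-alike of the part that bears pin_head alone.

How it is judged (in metres and radians):
On the way, in this order (a step that is already met when the one before it is completed fails the run):
1. the pin stands in the guide sleeve, let go, riding on the top of the disc (horizontal distance between pin_head and sleeve below 0.008 m and angle between pin_head's own z axis and vertical below 0.15 rad and z of pin_head in the frame of stand between 0.147 and 0.157 m and contact force between the fingers and pin below 0.1 N), for 0.2 s.
2. the pin has dropped home into the notch of the disc (horizontal distance between pin_head and sleeve below 0.008 m and angle between pin_head's own z axis and vertical below 0.15 rad and z of pin_head in the frame of stand below 0.1325 m), for 0.1 s.
3. with the pin home, the peg is pressed on anticlockwise with 10 to 20 N (all of step 2 and contact force between the fingers and disc between 10 and 20 N and value of joint disc above 0 rad), for 0.5 s.
At the end, for the whole second after the job is handed in: The pin stands fully home through the sleeve and the notch (head centre at most 132.5 mm above the bench, within 8 mm of the sleeve's axis and 0.15 rad of upright), the disc is at rest within 0.045 rad of its locked position, and everything is let go (all of step 2 and value of joint disc between -0.045 and 0.045 rad and linear speed of disc below 0.01 m/s and angular speed of disc below 0.03 rad/s); the robot touches nothing.
It fails at once if the disc or its peg is pushed with more than 20 N while the pin is in the notch (z of pin_head in the frame of stand below 0.147 m and horizontal distance between pin_head and sleeve below 0.02 m and contact force between any of the fingers, the arm and disc above 20 N).
It fails at once if the disc is flung round (faster than 1.5 rad/s) (velocity of joint disc above 1.5 rad/s or velocity of joint disc below -1.5 rad/s).
It fails at once if the jar, the tape measure or the screwdriver is moved by more than 20 mm (distance of any of jar, tape, screwdriver from where it was at the start of the episode above 0.02 m).
It also fails if it takes over 72 s, if anything falls off the work surface, if the arm or the gripper's body presses on something with over 40 N, if the wrist force passes 120 N, or if a joint passes its speed limit or range.

## Robot

A 6-joint arm with a two-finger parallel gripper is mounted at the origin on the work surface. World frame = base frame: x ahead of the robot, y to its left, z up, the work surface at z = 0. Lengths are in mm, angles in rad, forces in N, time in s.
With the tool pointing down it reaches from about 350 to 975 mm from the base axis. Payload 17.4 kg.
Tool frame: the origin (TCP) lies at the very end of the fingers, on their centre line; the grasp point (between the pads) lies robot.hold_point_z behind it (robot.hold_point_z is the distance from the TCP to the grasp point, in mm); z points along the fingers, y is the direction in which the jaws open and shut (so a half turn about z gives the same grasp; the last joint's range is limited). The gripper opens to 85 mm and grips with 20 to 120 N. Pads are 22 mm wide; open, the fingers measure 114 mm over their backs; the gripper's body (76 mm by 85 mm) begins 54 mm behind the grasp point. The pads swing forward as they close: fully open they stand 13 mm farther back than shut.
Start: joints at [1.25, 0.116, 1.442, -0, 1.584, -0.038], TCP at [188.364, 648.191, 231.303] pointing down, gripper open.
Joint ranges: [-2.83, 2.83], [-0.83, 2.19], [0.07, 2.5], [-1.14, 4.28], [0.01, 3], [-2.97, 2.97]. Speed limits (rad/s): [1.89, 1.89, 2.22, 3.14, 3.14, 3.14].

## Interface

Orientations are given as a unit quaternion [x, y, z, w].
In Python, from station import get_obs, read_camera, get_calibration, robot gives the robot as it stands.
- The arm moves only by the shell command python3 -m jog 'ROWS' [FORCE]. ROWS is JSON, a list of rows, each a list of 7 numbers: the turn, a rotation vector about the tool's x, y, z in degrees, then the shift along the tool's x, y, z in m, then the opening, from -1 (shut) to 1 (fully open). In form: [[ax, ay, az, tx, ty, tz, gripper], ...]. A call has 1 to 10 rows; each row is the pose to reach, as a shift and turn from the pose commanded when the call began, along the tool's axes at that moment; what a row does not reach only later rows make up. A row lasts 1/12 s, in which the tool goes at most 41.7 mm and 7.16 degrees, less where a joint would pass 70% of its speed; a pose out of reach is approached as far as the arm can. A call with a gripper value outside its range is refused whole. The fingers move at their own pace and stop on an object; FORCE is the grip in N (left out, the last holds). Time passes only in rows, so rows that repeat a pose let the fingers close. It gives the time, the measured TCP pose, the force and the opening at its end, in the units of the state.
- get_obs(): the state, without advancing time (a new reading comes with each control period).
- read_camera(name): name is "side" or "top"; returns the picture (400x640x3 uint8, red, green, blue); there is no depth.
- get_calibration(name): a dict with "intrinsics" (3x3 intrinsics, pixels), "view" (4x4, takes a point from world to camera coordinates). Camera axes: x right, y up, looking along -z (the intrinsics and any distortion apply to the point x, -y, -z); pixel columns grow to the right and rows downward; lengths in mm; the calibration is good to about 2 mm. A picture is of the moment at which its call begins. get_calibration takes no time and is no camera call.
- robot.hand_in(): hands the job in, once; it reports no verdict.
The state is a dict: "time": time; "q": joint angles; "dq": joint speeds; "joint_torque": joint torques, N m; "ee_pos": TCP position; "eef_rot": TCP orientation; "ft_force": force on the tool from outside, world axes, zero at the start; "torque": the same for the moment, N m; "gripper_width": opening from 0.0 (shut) to 1.0 (fully open).
Only numpy, scipy, OpenCV 4.12 (cv2) and the standard library are available. Lean on these libraries where they do the work, as an engineer would, in place of code of your own. Each camera call takes 0.05 s, during which the arm holds its last target.

## Working session

There is one attempt and no reset: what is moved stays moved. The work goes in short steps, Python scripts to look and compute and a shell command to move; the robot and the scene stay as the last step left them, time stands still between calls to the robot, and variables do not carry over. Pictures are saved under pics/ and viewed, and the job is handed in when it is done.

```bash
ls; mkdir -p pics; python3 - <<'E'
from station import get_obs, read_camera, get_calibration, robot
import cv2
o=get_obs(); print(o); print(robot.hold_point_z)
for n in("side","top"):
    im=read_camera(n); cv2.imwrite(f"pics/{n}0.png",cv2.cvtColor(im,cv2.COLOR_RGB2BGR)); print(get_calibration(n))
E
```

```text
pics
{'time': 0.0, 'q': array([ 1.25021140e+00,  1.16496584e-01,  1.44227945e+00, -1.99053433e-05,
        1.58400853e+00, -3.78140401e-02]), 'dq': array([-0.00012704, -0.0001385 ,  0.00018807,  0.00082927, -0.0007355 ,
       -0.00099627]), 'joint_torque': array([ 7.66161884e-04, -7.31997943e+01, -6.32488275e+01, -6.09663743e-05,
        6.41286009e-03, -1.25310121e-04]), 'ee_pos': array([188.29779364, 647.99874147, 230.54622448]), 'eef_rot': array([ 1.40914968e-01,  9.90021523e-01, -5.88186210e-04, -9.64317592e-05]), 'ft_force': array([-0.61664933, -0.03914332, -0.36905085]), 'torque': array([0.01254733, 0.0311422 , 0.04698735]), 'gripper_width': 1.00248004366579}
18.700000000000003
{'intrinsics': array([[416.6888967 ,   0.        , 314.39464139],
       [  0.        , 416.6888967 , 199.39335763],
       [  0.        ,   0.        ,   1.        ]]), 'view': array([[ 8.36244079e-01, -5.48347115e-01,  3.35865650e-03,
        -4.58898864e+02],
       [ 3.08160096e-01,  4.75001086e-01,  8.24264110e-01,
        -2.35890882e+02],
       [-4.53578213e-01, -6.88250978e-01,  5.66195546e-01,
        -8.20373911e+02],
       [ 0.00000000e+00,  0.00000000e+00,  0.00000000e+00,
         1.00000000e+00]])}
{'intrinsics': array([[495.35686202,   0.        , 321.26069427],
       [  0.        , 495.35686202, 201.13608127],
       [  0.        ,   0.        ,   1.        ]]), 'view': array([[-1.42116998e-03, -9.99860524e-01, -1.66407178e-02,
        -7.26528657e-01],
       [ 9.88769959e-01, -3.89179062e-03,  1.49394855e-01,
        -5.41539887e+02],
       [-1.49438780e-01, -1.62415263e-02,  9.88637580e-01,
        -1.38562003e+03],
       [ 0.00000000e+00,  0.00000000e+00,  0.00000000e+00,
         1.00000000e+00]])}
```

View pics/side0.png

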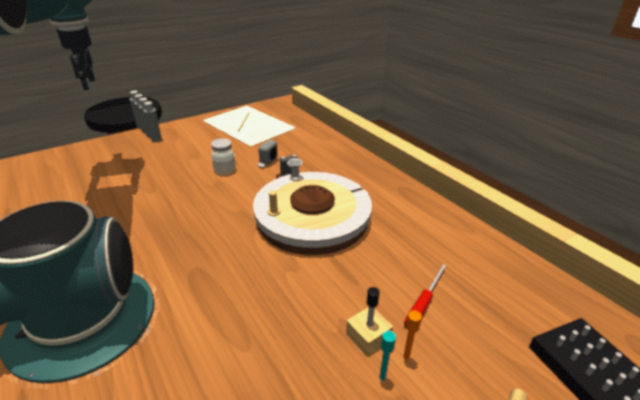

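View pics/top0.png

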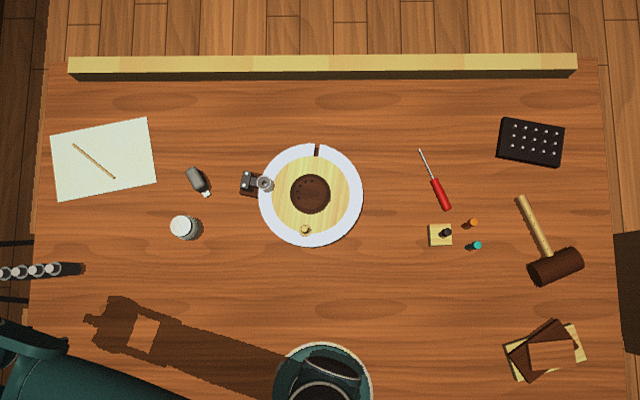

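The top view shows the stand at about (310,195), the sleeve at (265,183), the notch at (317,150) and the peg at (305,229). There are three pin-like things: black-headed in the wooden block at (445,232), orange at (472,223) and turquoise at (476,245). The black one in the light block fits the description. I'll confirm it in enlarged crops.

```bash
cat > h.py <<'E'
import numpy as np, cv2
from station import get_obs, read_camera, get_calibration, robot
def ray(n,u,v):
    c=get_calibration(n);K=c['intrinsics'];V=c['view']
    d=np.linalg.inv(K)@[u,v,1]; d=np.array([d[0],-d[1],-d[2]])
    R=V[:3,:3]; return -R.T@V[:3,3], R.T@d/np.linalg.norm(d)
def plane(n,u,v,z):
    o,d=ray(n,u,v); return o+d*(z-o[2])/d[2]
def tri(a,b):
    A=np.zeros((3,3));y=np.zeros(3)
    rs=[ray("side",*a),ray("top",*b)]
    for o,d in rs:
        P=np.eye(3)-np.outer(d,d);A+=P;y+=P@o
    p=np.linalg.solve(A,y); return p,[np.linalg.norm(np.cross(p-o,d)) for o,d in rs]
def proj(n,p):
    c=get_calibration(n);q=c['view'][:3,:3]@p+c['view'][:3,3];q=c['intrinsics']@[q[0],-q[1],-q[2]];return q[:2]/q[2]
def crop(n,x0,y0,w,h,s,f,im=None):
    if im is None: im=read_camera(n)
    cv2.imwrite(f,cv2.cvtColor(cv2.resize(im[y0:y0+h,x0:x0+w],None,fx=s,fy=s,interpolation=cv2.INTER_CUBIC),cv2.COLOR_RGB2BGR))
E
python3 - <<'E'
from h import *
t=cv2.cvtColor(cv2.imread('pics/top0.png'),4); s=cv2.cvtColor(cv2.imread('pics/side0.png'),4)
a=cv2.resize(t[135:255,230:370],None,fx=5.7,fy=5,interpolation=2)
crop('top',230,135,140,120,5,'pics/c1.png',t)
crop('top',420,205,70,55,10,'pics/c2.png',t)
crop('side',240,140,140,110,5,'pics/c3.png',s)
crop('side',330,270,110,120,5,'pics/c4.png',s)
E
```

```text
(no output)
```

View pics/c1.png

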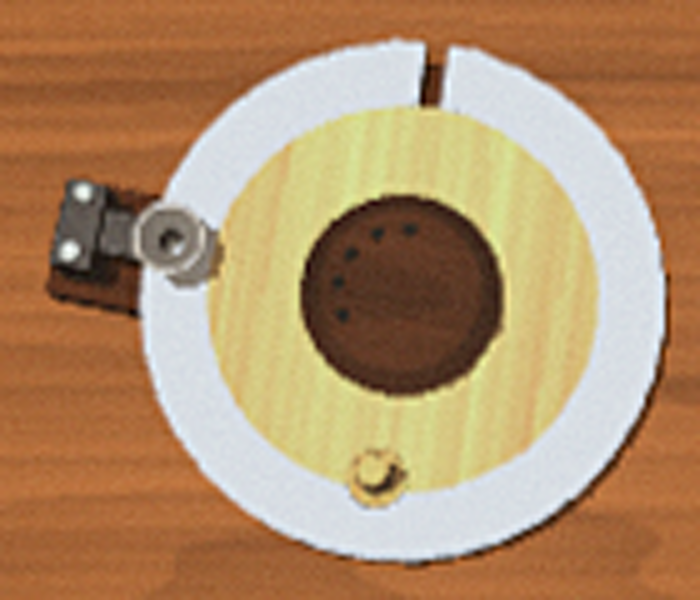

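View pics/c2.png

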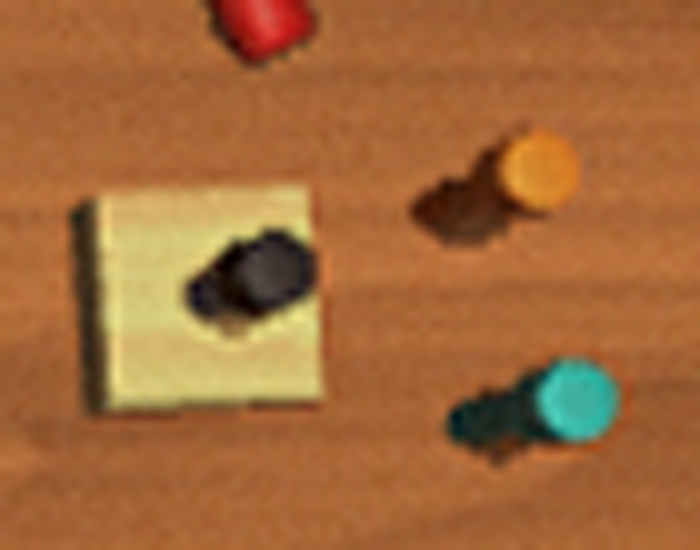

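View pics/c3.png

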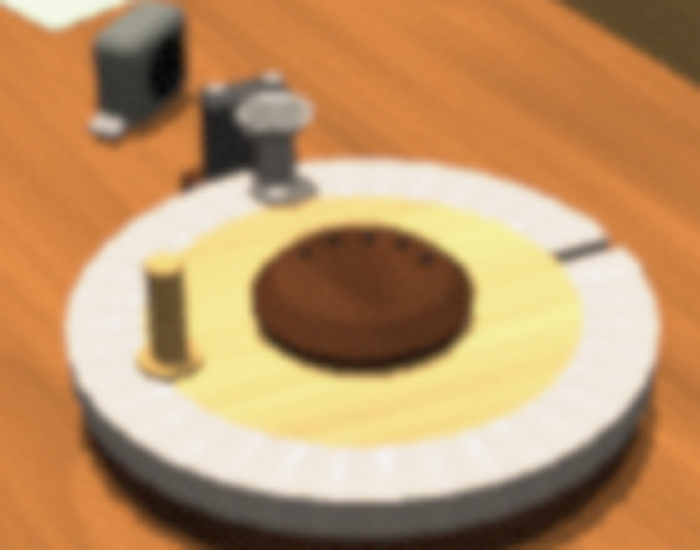

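View pics/c4.png

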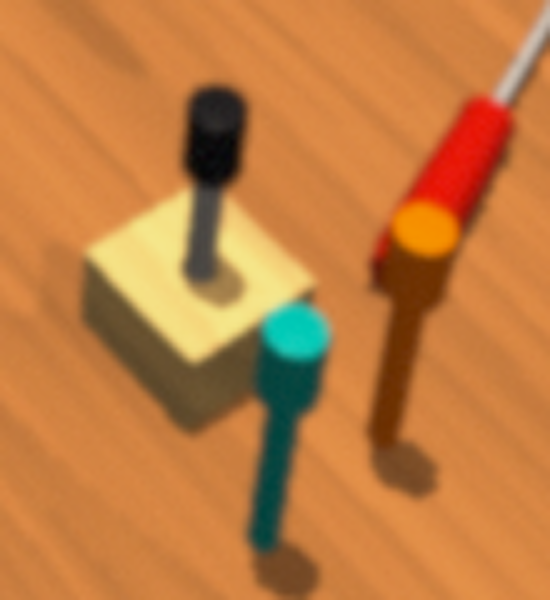

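The crops show the black-headed pin standing in the light block, with the orange and turquoise ones loose beside it, so black is the one meant. Next I measure.

```bash
python3 - <<'E'
from h import *
np.set_printoptions(precision=1,suppress=True)
def c(x,y,x0,y0,s): return ((x+.5)/s-.5+x0,(y+.5)/s-.5+y0)
t=cv2.imread('pics/top0.png'); hsv=cv2.cvtColor(t,cv2.COLOR_BGR2HSV)
m=((hsv[...,1]<60)&(hsv[...,2]>150)).astype(np.uint8); m[:,:258]=0;m[:140]=0;m[255:]=0;m[:,370:]=0
cs=max(cv2.findContours(m,0,cv2.CHAIN_APPROX_NONE)[0],key=cv2.contourArea)[:,0]
# hull on the rim plane, robust circle fit
h=np.array([plane('top',*p,52)[:2] for p in cv2.convexHull(cs)[:,0].astype(float)])
for _ in range(4):
    A=np.c_[2*h,np.ones(len(h))];sol=np.linalg.lstsq(A,(h**2).sum(1),rcond=None)[0];C=sol[:2];r=np.sqrt(sol[2]+C@C)
    e=abs(np.linalg.norm(h-C,axis=1)-r);h=h[e<max(2.5,2*np.median(e))]
print('disc',C,r,len(h))
slT=c(173,234,230,135,5);slS=c(273,111,240,140,5)
print('sleeve',tri(slS,slT),plane('top',*slT,100),plane('side',*slS,100))
pT=c(375,468,230,135,5);pS=c(165,266,240,140,5)
print('peg',tri(pS,pT),plane('top',*pT,112),plane('side',*pS,112))
kT=c(376,479,230,135,5); print('collar',plane('top',*kT,57))
n=plane('top',*c(432,85,230,135,5),52);print('notch',n)
hT=c(279,264,420,205,10);hS=c(217,107,330,270,5)
print('pin',tri(hS,hT),plane('top',*hT,125),plane('side',*hS,125))
b=[plane('top',*c(x,y,420,205,10),40)[:2] for x,y in((97,190),(310,185),(322,402),(107,410))];print('rest',np.mean(b,0),b)
s=plane('top',*slT,100)[:2]
print('sleeve r',np.linalg.norm(s-C),'peg r',np.linalg.norm(plane('top',*pT,112)[:2]-C))
d=s-C;f=lambda v:np.arctan2(v[1],v[0]);print('angles',f(d),f(n[:2]-C)-f(d),f(plane('top',*pT,112)[:2]-C))
# pin base at block in side and top
print('pin base side',plane('side',*c(200,272,330,270,5),40))
E
```

```text
disc [560.9  30.1] 150.4940562124917 41
sleeve (array([586.8, 156. , 101.6]), [np.float64(1.7247065842192253), np.float64(1.724706584219168)]) [588.7 155.4 100. ] [586.5 158.9 100. ]
peg (array([456.8,  42.1, 110.3]), [np.float64(0.07913658512912794), np.float64(0.07913658512915114)]) [456.7  42.  112. ] [455.5  39.7 112. ]
collar [455.7  44.1  57. ]
notch [685.2  12.7  52. ]
pin (array([ 446.5, -340.5,  124. ]), [np.float64(0.5879316609219903), np.float64(0.587931660921942)]) [ 446.9 -340.6  125. ] [ 445.3 -341.   125. ]
rest [ 445.4 -340.6] [array([ 475.8, -310. ]), array([ 477. , -370.5]), array([ 415.3, -371.4]), array([ 413.2, -310.7])]
sleeve r 128.3442297826076 peg r 104.873848819956
angles 1.3524312899316693 -1.4918943518861 3.0286571711087262
pin base side [ 445.1 -342.5   40. ]
```

```bash
cat >> h.py <<'E'
from scipy.spatial.transform import Rotation as Ro
def go(x,y,z,head):
    """delta in tool axes; head = heading of tool y in deg, tool pointing down"""
    o=get_obs();R=Ro.from_quat(o['eef_rot']);a=np.radians(head)
    Y=np.array([np.cos(a),np.sin(a),0]);Z=np.array([0,0,-1.]);X=np.cross(Y,Z)
    T=Ro.from_matrix(np.c_[X,Y,Z])
    print('t',o['time'],'pos',o['ee_pos'].round(2),'head',np.degrees(np.arctan2(*R.as_matrix()[[1,0],1])).round(2),'F',o['ft_force'].round(2),'w',round(o['gripper_width'],3))
    print('  rot',(R.inv()*T).as_rotvec(degrees=True).round(2),'shift m',(R.inv().apply(np.array([x,y,z])-o['ee_pos'])/1000).round(4))
E
python3 -c "
from h import *
go(520,150,235,40); go(446,-340.5,180,0)"
```

```text
t 0.1 pos [188.31 648.02 230.65] head 73.8 F [-0.45  0.8   0.26] w 1.004
  rot [-6.00e-02  2.00e-02  3.38e+01] shift m [-0.4575 -0.3857 -0.004 ]
t 0.1 pos [188.31 648.02 230.65] head 73.8 F [-0.45  0.8   0.26] w 1.004
  rot [-5.00e-02  4.00e-02  7.38e+01] shift m [-0.5233 -0.8773  0.0515]
```

```bash
python3 -m jog '[[0,0,34,-0.457,-0.386,-0.004,1],[0,0,34,-0.457,-0.386,-0.004,1],[0,0,34,-0.457,-0.386,-0.004,1],[0,0,34,-0.457,-0.386,-0.004,1],[0,0,34,-0.457,-0.386,-0.004,1],[0,0,34,-0.457,-0.386,-0.004,1],[0,0,34,-0.457,-0.386,-0.004,1],[0,0,34,-0.457,-0.386,-0.004,1],[0,0,34,-0.457,-0.386,-0.004,1],[0,0,34,-0.457,-0.386,-0.004,1]]'
python3 -c "
from h import *
go(520,150,235,40); go(446,-340.5,180,0)"
```

```text
time: 0.93
ee_pos: [419.5, 299.3, 234.0]
eef_rot: [0.424, 0.906, 0.0, 0.0]
ft_force: [0.1, 0.4, 0.9]
gripper_width: 1.002
t 0.9333 pos [419.54 299.28 234.04] head 39.81 F [0.06 0.38 0.85] w 1.002
  rot [ 0.01  0.   -0.19] shift m [-0.179  -0.0184 -0.001 ]
t 0.9333 pos [419.54 299.28 234.04] head 39.81 F [0.06 0.38 0.85] w 1.002
  rot [1.000e-02 0.000e+00 3.981e+01] shift m [-0.5084 -0.3893  0.054 ]
```

```bash
python3 -m jog '[[0,0,40,-0.508,-0.389,0.02,1],[0,0,40,-0.508,-0.389,0.02,1],[0,0,40,-0.508,-0.389,0.02,1],[0,0,40,-0.508,-0.389,0.02,1],[0,0,40,-0.508,-0.389,0.02,1],[0,0,40,-0.508,-0.389,0.02,1],[0,0,40,-0.508,-0.389,0.02,1],[0,0,40,-0.508,-0.389,0.02,1],[0,0,40,-0.508,-0.389,0.02,1],[0,0,40,-0.508,-0.389,0.02,1]]'
python3 -c "
from h import *
go(446,-340.5,180,0)"
```

```text
time: 1.77
ee_pos: [435.5, -117.0, 221.1]
eef_rot: [0.708, 0.706, 0.0, 0.0]
ft_force: [1.2, 1.1, -0.4]
gripper_width: 1.002
t 1.7667 pos [ 435.47 -116.98  221.06] head -0.21 F [ 1.2   1.13 -0.36] w 1.002
  rot [ 0.02  0.01 -0.21] shift m [-0.2235  0.0113  0.0411]
```

```bash
python3 -m jog '[[0,0,0,-0.2235,0.011,0.02,1],[0,0,0,-0.2235,0.011,0.02,1],[0,0,0,-0.2235,0.011,0.02,1],[0,0,0,-0.2235,0.011,0.02,1],[0,0,0,-0.2235,0.011,0.02,1],[0,0,0,-0.2235,0.011,0.04,0.2],[0,0,0,-0.2235,0.011,0.04,0.2],[0,0,0,-0.2235,0.011,0.04,0.2],[0,0,0,-0.2235,0.011,0.04,0.2],[0,0,0,-0.2235,0.011,0.04,0.2]]'
python3 - <<'E'
from h import *
go(446,-340.5,92,0)
crop('side',310,230,140,120,5,'pics/s1.png')
crop('top',400,190,100,80,7,'pics/t1.png')
E
```

```text
time: 2.6
ee_pos: [446.7, -337.7, 182.1]
eef_rot: [0.708, 0.706, 0.0, 0.001]
ft_force: [0.4, 0.4, -0.3]
gripper_width: 0.599
t 2.6 pos [ 446.66 -337.67  182.07] head -0.15 F [ 0.38  0.38 -0.32] w 0.599
  rot [ 0.06  0.04 -0.15] shift m [-0.0028 -0.0007  0.0901]
```

View pics/s1.png

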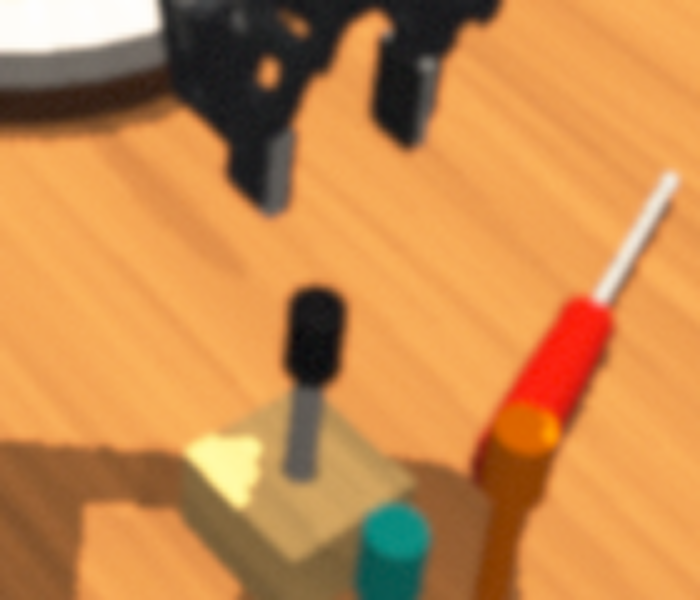

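View pics/t1.png

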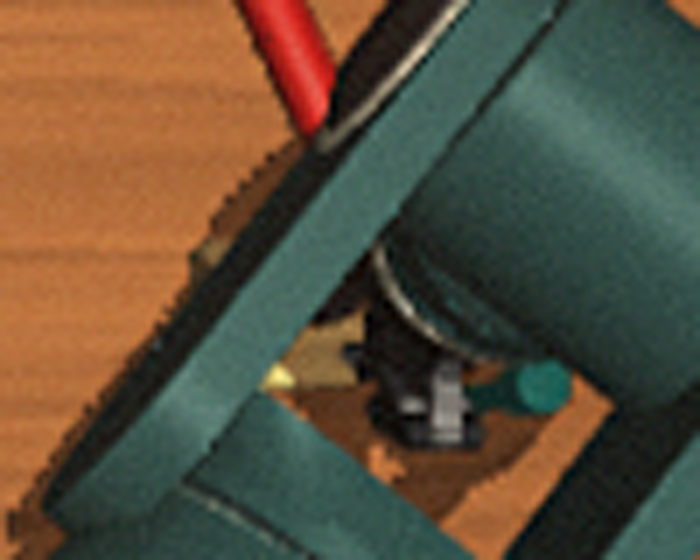

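The pin stands free below the open fingers, with the decoys and the screwdriver clear of them. I descend and grip.

```bash
python3 -m jog '[[0,0,0,-0.003,-0.001,0.03,0.2],[0,0,0,-0.003,-0.001,0.06,0.2],[0,0,0,-0.003,-0.001,0.088,0.2],[0,0,0,-0.003,-0.001,0.088,0.2],[0,0,0,-0.003,-0.001,0.088,-1],[0,0,0,-0.003,-0.001,0.088,-1],[0,0,0,-0.003,-0.001,0.088,-1],[0,0,0,-0.003,-0.001,0.088,-1],[0,0,0,-0.003,-0.001,0.088,-1],[0,0,0,-0.003,-0.001,0.088,-1]]' 50
python3 - <<'E'
from h import *
go(446,-340.5,92,0)
crop('side',310,230,140,120,5,'pics/s2.png')
E
```

```text
time: 3.53
ee_pos: [446.2, -342.1, 95.6]
eef_rot: [0.708, 0.706, 0.0, 0.002]
ft_force: [-1.1, -0.0, 8.4]
gripper_width: 0.243
t 3.5333 pos [ 446.2  -342.11   95.63] head -0.2 F [-1.08 -0.05  8.38] w 0.243
  rot [ 0.16  0.13 -0.2 ] shift m [ 0.0016 -0.0002  0.0036]
```

View pics/s2.png

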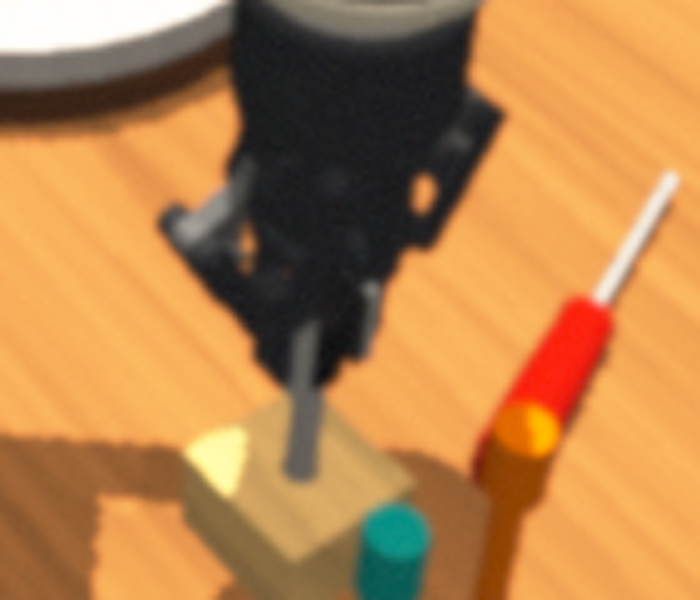

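The fingers hold the head (opening about 21 mm). I lift.

```bash
python3 -m jog '[[0,0,0,0,0,-0.02,-1],[0,0,0,0,0,-0.04,-1],[0,0,0,0,0,-0.07,-1],[0,0,0,0,0,-0.10,-1],[0,0,0,0,0,-0.13,-1],[0,0,0,0,0,-0.145,-1],[0,0,0,0,0,-0.145,-1]]'
python3 - <<'E'
from h import *
go(588.5,157.5,240,0)
crop('side',310,130,140,200,3,'pics/s3.png')
E
```

```text
time: 4.17
ee_pos: [446.1, -342.1, 242.7]
eef_rot: [0.708, 0.706, 0.0, 0.003]
ft_force: [0.6, 0.2, -1.2]
gripper_width: 0.241
t 4.1667 pos [ 446.13 -342.14  242.74] head -0.2 F [ 0.57  0.21 -1.24] w 0.241
  rot [ 0.28  0.23 -0.2 ] shift m [0.5001 0.1406 0.0014]
```

View pics/s3.png

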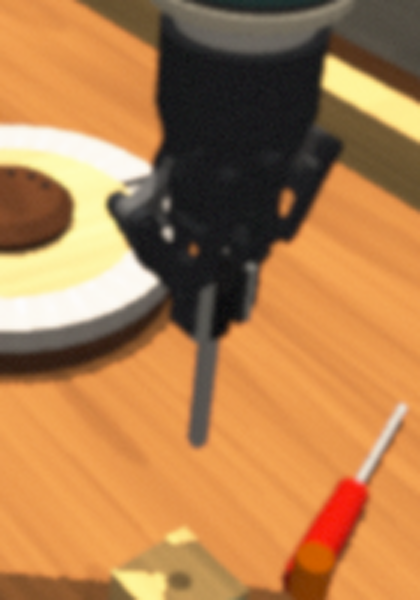

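```bash
python3 -m jog '[[0,0,0,0.042,0.012,0.0,-1],[0,0,0,0.083,0.023,0.0,-1],[0,0,0,0.125,0.035,0.0,-1],[0,0,0,0.165,0.046,0.0,-1],[0,0,0,0.205,0.058,0.0,-1],[0,0,0,0.245,0.069,0.0,-1],[0,0,0,0.285,0.08,0.0,-1],[0,0,0,0.325,0.091,0.0,-1],[0,0,0,0.365,0.103,0.0,-1],[0,0,0,0.4,0.113,0,-1]]'
python3 -c "
from h import *
go(588.5,157.5,240,0)"
```

```text
time: 5.05
ee_pos: [559.4, 60.4, 236.2]
eef_rot: [0.708, 0.706, -0.001, -0.001]
ft_force: [0.4, -0.6, -0.2]
gripper_width: 0.243
t 5.05 pos [559.42  60.42 236.24] head -0.19 F [ 0.42 -0.61 -0.18] w 0.243
  rot [-0.1   0.01 -0.19] shift m [ 0.0972  0.0288 -0.0038]
```

```bash
python3 -m jog '[[0,0,0,0.025,0.007,0.0,-1],[0,0,0,0.05,0.014,0.0,-1],[0,0,0,0.075,0.021,0.0,-1],[0,0,0,0.09,0.026,0.01,-1],[0,0,0,0.097,0.029,0.02,-1],[0,0,0,0.097,0.029,0.03,-1],[0,0,0,0.097,0.029,0.03,-1],[0,0,0,0.097,0.029,0.03,-1],[0,0,0,0.097,0.029,0.03,-1]]'
python3 - <<'E'
from h import *
go(588.5,157.5,180,0)
im=read_camera('side');crop('side',240,90,120,120,5,'pics/s4.png',im)
im=read_camera('top');crop('top',210,120,150,120,5,'pics/t4.png',im)
E
```

```text
time: 5.8
ee_pos: [589.0, 153.9, 208.2]
eef_rot: [0.709, 0.705, -0.0, 0.0]
ft_force: [-0.0, -0.3, -0.4]
gripper_width: 0.24
t 5.8 pos [589.   153.93 208.22] head -0.27 F [-0.04 -0.26 -0.42] w 0.24
  rot [ 0.01  0.01 -0.27] shift m [ 0.0036 -0.0005  0.0282]
```

View pics/s4.png

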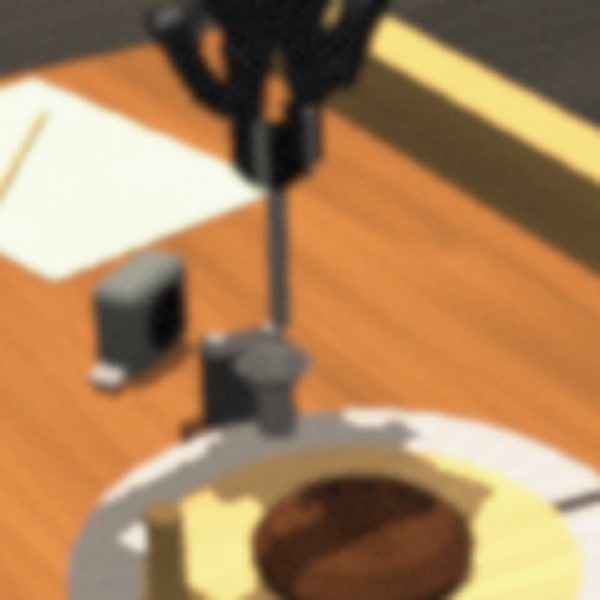

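View pics/t4.png

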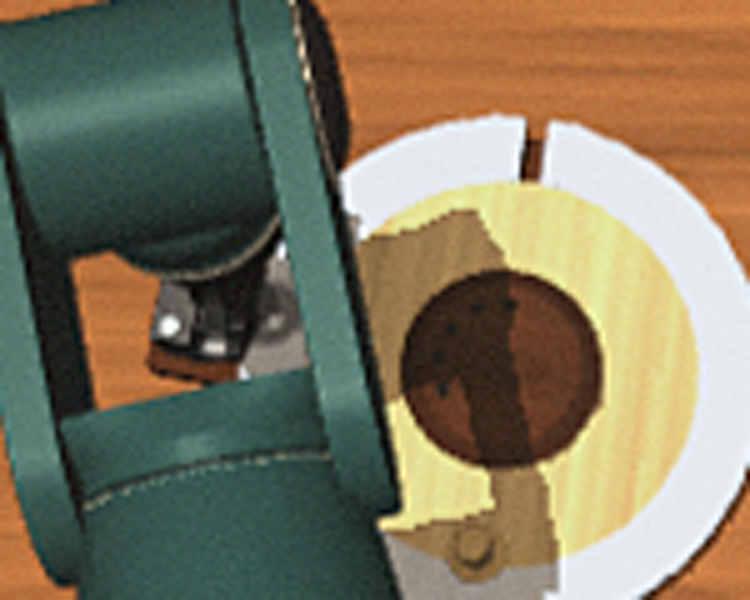

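```bash
python3 - <<'E'
from h import *
f=lambda x,y:((x+.5)/5-.5+240,(y+.5)/5-.5+90)
for q in((278,328),(279,332)): print('tip',plane('side',*f(*q),121))
print('slv',plane('side',*f(271,361),100))
print('proj of tip at sleeve', [(proj('side',np.array([588.5,y,121]))-[240,90])*5+2 for y in (154,157.5)])
E
```

```text
tip [588.67670736 156.23766767 121.        ]
tip [586.80382442 152.08743975 121.        ]
slv [585.63205402 159.51829023 100.        ]
proj of tip at sleeve [array([279.86084795, 329.75137149]), array([276.5146    , 327.14696654])]
```

The pin hangs upright with its tip about 3–4 mm short of the sleeve axis in y. I shift and lower into the funnel gently.

```bash
python3 -m jog '[[0,0,0,0.0035,-0.001,0.005,-1],[0,0,0,0.0035,-0.001,0.012,-1],[0,0,0,0.0035,-0.001,0.020,-1],[0,0,0,0.0035,-0.001,0.026,-1],[0,0,0,0.0035,-0.001,0.032,-1],[0,0,0,0.0035,-0.001,0.032,-1]]'
python3 - <<'E'
from h import *
go(588,157.5,150,0)
im=read_camera('side');crop('side',240,90,120,120,5,'pics/s5.png',im)
E
```

```text
time: 6.4
ee_pos: [587.6, 158.4, 174.2]
eef_rot: [0.708, 0.706, -0.001, -0.001]
ft_force: [-0.2, -0.6, -2.4]
gripper_width: 0.235
t 6.4 pos [587.58 158.42 174.19] head -0.2 F [-0.18 -0.65 -2.45] w 0.235
  rot [-0.12  0.03 -0.2 ] shift m [-0.0009  0.0005  0.0242]
```

View pics/s5.png

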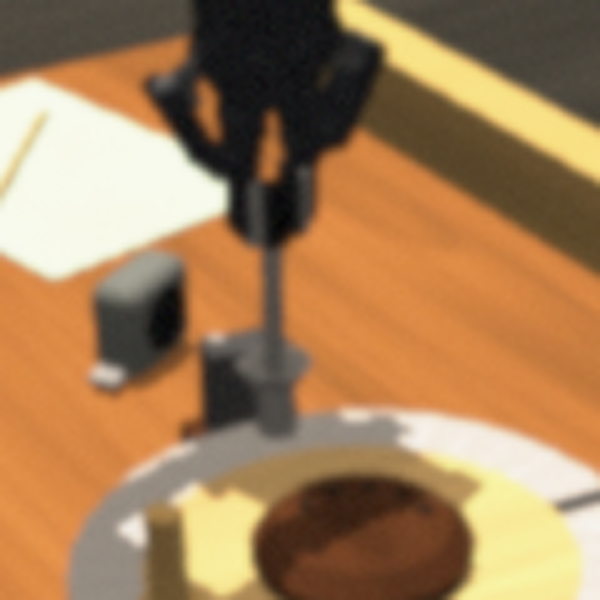

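```bash
python3 -m jog '[[0,0,0,-0.0005,0.0005,0.003,-1],[0,0,0,-0.0005,0.0005,0.006,-1],[0,0,0,-0.0005,0.0005,0.009,-1],[0,0,0,-0.0005,0.0005,0.012,-1],[0,0,0,-0.0005,0.0005,0.012,-1]]'
python3 - <<'E'
from h import *
go(588,157.5,150,0)
im=read_camera('side');crop('side',240,90,120,120,5,'pics/s6.png',im)
E
```

```text
time: 6.87
ee_pos: [588.3, 157.9, 163.3]
eef_rot: [0.708, 0.706, -0.001, -0.0]
ft_force: [-1.0, -0.9, -3.0]
gripper_width: 0.238
t 6.8667 pos [588.28 157.91 163.25] head -0.2 F [-1.   -0.92 -3.04] w 0.238
  rot [-0.06  0.02 -0.2 ] shift m [-0.0004 -0.0003  0.0133]
```

View pics/s6.png

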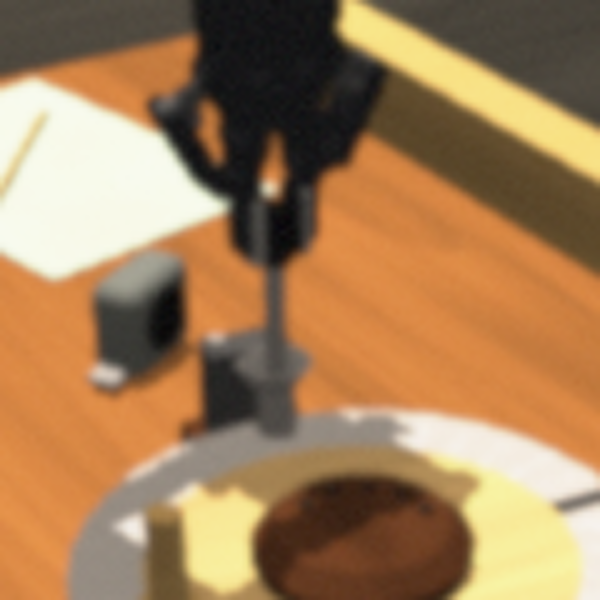

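The pin is entering the bore without resistance (tip at about 76 mm). I lower the rest of the way.

```bash
python3 -m jog '[[0,0,0,0,0,0.005,-1],[0,0,0,0,0,0.010,-1],[0,0,0,0,0,0.015,-1],[0,0,0,0,0,0.02,-1],[0,0,0,0,0,0.021,-1],[0,0,0,0,0,0.021,-1],[0,0,0,0,0,0.021,-1]]'
python3 - <<'E'
from h import *
go(588,157.5,140,0)
im=read_camera('side');crop('side',240,90,120,120,5,'pics/s7.png',im)
E
```

```text
time: 7.5
ee_pos: [588.4, 158.0, 142.6]
eef_rot: [0.708, 0.706, -0.0, -0.0]
ft_force: [-2.8, -1.3, -3.1]
gripper_width: 0.24
t 7.5 pos [588.39 157.98 142.65] head -0.2 F [-2.8  -1.34 -3.13] w 0.24
  rot [-0.05  0.01 -0.2 ] shift m [-0.0005 -0.0004  0.0026]
```

View pics/s7.png

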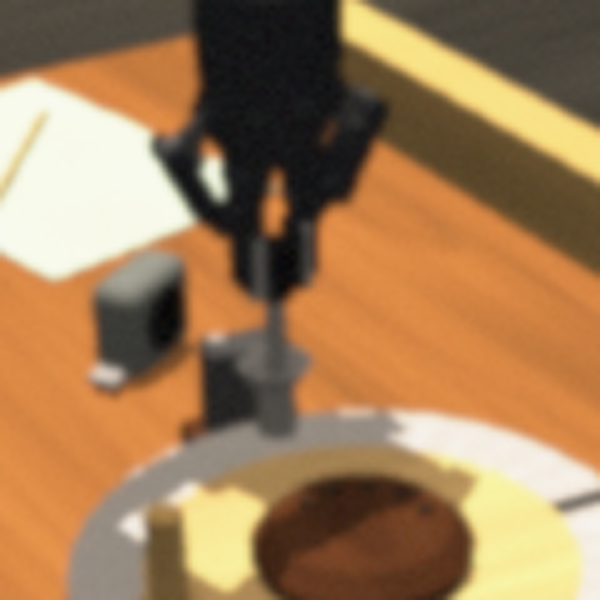

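```bash
python3 -m jog '[[0,0,0,-0.0003,-0.0006,0.0015,-1],[0,0,0,-0.0003,-0.0006,0.0015,-1],[0,0,0,-0.0003,-0.0006,0.0015,0.0],[0,0,0,-0.0003,-0.0006,0.0015,0.0],[0,0,0,-0.0003,-0.0006,0.0015,0.2],[0,0,0,-0.0003,-0.0006,0.0015,0.2],[0,0,0,-0.0003,-0.0006,0.0015,0.2],[0,0,0,-0.0003,-0.0006,0.0015,0.2],[0,0,0,-0.0003,-0.0006,0.0015,0.2]]'
python3 - <<'E'
from h import *
go(588,157.5,220,0)
im=read_camera('side');crop('side',240,90,120,120,5,'pics/s8.png',im)
E
```

```text
time: 8.3
ee_pos: [588.0, 157.8, 141.6]
eef_rot: [0.708, 0.706, 0.0, 0.0]
ft_force: [-0.0, 0.2, -0.5]
gripper_width: 0.602
t 8.3 pos [588.01 157.79 141.6 ] head -0.2 F [-0.05  0.24 -0.52] w 0.602
  rot [ 0.01 -0.   -0.2 ] shift m [-0.0003  0.     -0.0784]
```

View pics/s8.png

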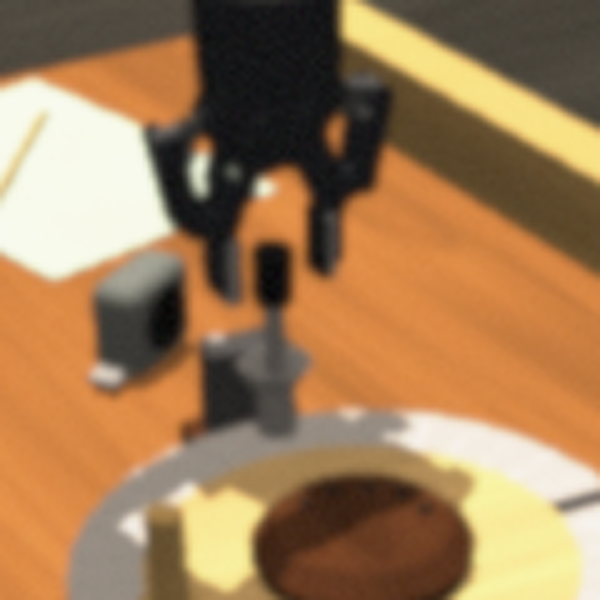

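The pin stands released in the sleeve. I rise clear, then go behind the peg with the fingers shutting.

```bash
python3 -m jog '[[0,0,0,0,0,-0.02,0.2],[0,0,0,0,0,-0.05,0.2],[0,0,0,0,0,-0.075,0.2],[0,0,0,0,0,-0.075,0.2]]'
python3 - <<'E'
from h import *
go(460,72,190,-6.4)
im=read_camera('side');crop('side',240,90,120,120,5,'pics/s9.png',im)
E
```

```text
time: 8.68
ee_pos: [589.3, 158.1, 222.3]
eef_rot: [0.708, 0.706, 0.003, 0.002]
ft_force: [-0.3, -0.3, 0.1]
gripper_width: 0.599
t 8.6833 pos [589.32 158.06 222.33] head -0.2 F [-0.28 -0.26  0.1 ] w 0.599
  rot [ 0.37 -0.11  6.2 ] shift m [-0.0866 -0.1292  0.0313]
```

View pics/s9.png

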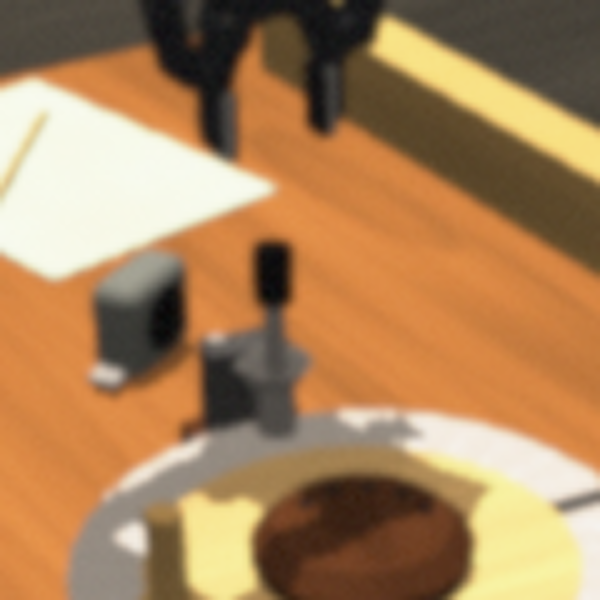

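```bash
python3 - <<'E'
from h import *
for z in (169,153,137): print(z,(proj('side',np.array([588,157.5,z]))-[240,90])*5+2)
E
python3 -m jog '[[0,0,6,-0.02,-0.03,0.0,-1],[0,0,6,-0.04,-0.06,0.0,-1],[0,0,6,-0.06,-0.09,0.0,-1],[0,0,6,-0.075,-0.113,0.0,-1],[0,0,6,-0.0866,-0.129,0.01,-1],[0,0,6,-0.0866,-0.129,0.03,-1],[0,0,6,-0.0866,-0.129,0.055,-1],[0,0,6,-0.0866,-0.129,0.07,-1],[0,0,6,-0.0866,-0.129,0.07,-1]]'
python3 - <<'E'
from h import *
go(460,72,75,-6.4)
im=read_camera('side');crop('side',190,90,200,160,4,'pics/s10.png',im)
E
```

```text
169 [273.59947791 246.96024897]
153 [274.31854514 274.20727578]
137 [275.02595824 301.01270242]
time: 9.48
ee_pos: [457.0, 71.4, 142.5]
eef_rot: [0.744, 0.668, -0.002, -0.002]
ft_force: [-0.6, 0.4, -1.4]
gripper_width: -0.002
t 9.4833 pos [456.97  71.35 142.49] head -6.21 F [-0.59  0.4  -1.45] w -0.002
  rot [-0.29  0.06  0.19] shift m [0.001  0.0033 0.0675]
```

View pics/s10.png

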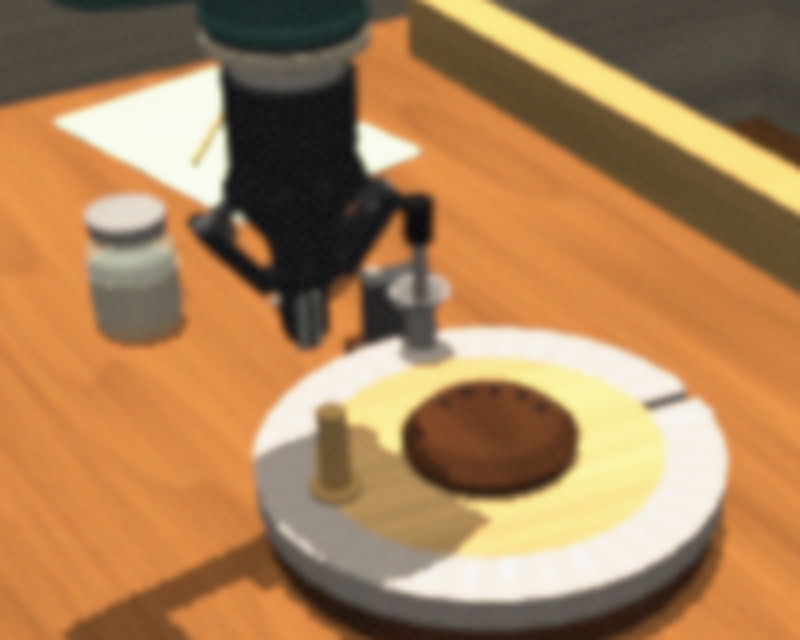

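The pin rides with its head top exactly at the predicted 169 mm. The peg stands untouched, with the fingers above and behind it. I descend beside the peg.

```bash
python3 -m jog '[[0,0,0,0.001,0.003,0.025,-1],[0,0,0,0.001,0.003,0.05,-1],[0,0,0,0.001,0.003,0.067,-1],[0,0,0,0.001,0.003,0.067,-1],[0,0,0,0.001,0.003,0.067,-1]]'
python3 - <<'E'
from h import *
go(460,72,75,-6.4)
im=read_camera('side');crop('side',230,130,150,120,5,'pics/s11.png',im)
im=read_camera('top');crop('top',230,135,140,120,5,'pics/t11.png',im)
E
```

```text
time: 9.95
ee_pos: [461.9, 72.3, 80.2]
eef_rot: [0.744, 0.668, -0.0, -0.0]
ft_force: [0.9, -0.6, 0.2]
gripper_width: -0.0
t 9.95 pos [461.9   72.34  80.23] head -6.2 F [ 0.91 -0.61  0.21] w -0.0
  rot [-0.03  0.    0.2 ] shift m [-0.0005 -0.0019  0.0052]
```

View pics/s11.png

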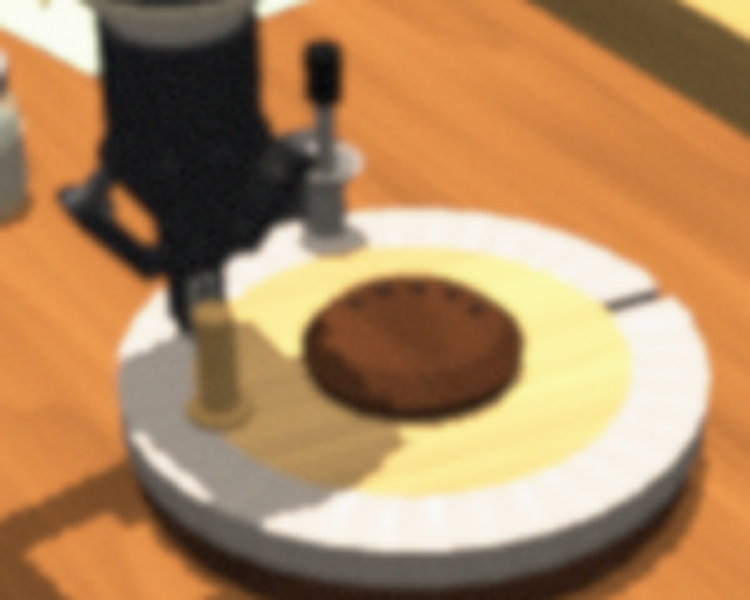

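View pics/t11.png

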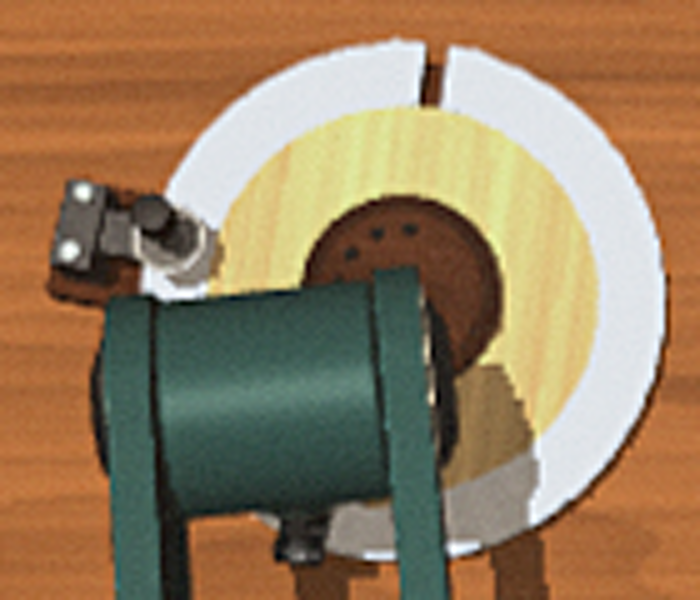

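```bash
cat >> h.py <<'E'
C=np.array([560.9,30.1])
def arc(phis,d=21,z=76):
    o=get_obs();R=Ro.from_quat(o['eef_rot']);p=o['ee_pos']
    v=p[:2]-C
    print('t',round(o['time'],2),'pos',p.round(2),'F',o['ft_force'].round(2),'ang',np.arctan2(v[1],v[0])%(2*np.pi))
    for f in phis:
        a=f-np.pi;Y=np.array([np.cos(a),np.sin(a),0]);Z=np.array([0,0,-1.]);X=np.cross(Y,Z)
        T=Ro.from_matrix(np.c_[X,Y,Z]);w=np.r_[C+105*np.array([np.cos(f),np.sin(f)])+d*np.array([np.sin(f),-np.cos(f)]),z]
        print(round(f,3),'rot z',(R.inv()*T).as_rotvec(degrees=True)[2].round(1),'shift',(R.inv().apply(w-p)/1000).round(4))
E
python3 -c "
from h import *
arc(np.arange(2.95,3.32,.03))"
```

```text
t 10.05 pos [462.6   72.36  81.46] F [0.79 0.7  0.82] ang 2.735581864575573
2.95 rot z 4.8 shift [-0.0017 -0.0006  0.0055]
2.98 rot z 3.1 shift [-0.0048 -0.0015  0.0055]
3.01 rot z 1.3 shift [-0.0079 -0.0022  0.0055]
3.04 rot z -0.4 shift [-0.0111 -0.0029  0.0055]
3.07 rot z -2.1 shift [-0.0143 -0.0034  0.0055]
3.1 rot z -3.8 shift [-0.0174 -0.0039  0.0054]
3.13 rot z -5.5 shift [-0.0206 -0.0043  0.0054]
3.16 rot z -7.3 shift [-0.0238 -0.0045  0.0054]
3.19 rot z -9.0 shift [-0.027  -0.0047  0.0054]
3.22 rot z -10.7 shift [-0.0302 -0.0048  0.0054]
3.25 rot z -12.4 shift [-0.0335 -0.0048  0.0054]
3.28 rot z -14.1 shift [-0.0367 -0.0047  0.0054]
3.31 rot z -15.9 shift [-0.0399 -0.0045  0.0054]
```

```bash
python3 -m jog '[[0,0,3,-0.0030,-0.0015,0.003,-1],[0,0,2,-0.0060,-0.002,0.005,-1],[0,0,0.5,-0.009,-0.0025,0.0055,-1],[0,0,-0.4,-0.011,-0.003,0.0055,-1],[0,0,-2,-0.014,-0.0034,0.0055,-1],[0,0,-3.8,-0.0174,-0.0039,0.0055,-1],[0,0,-5.5,-0.0206,-0.0043,0.0055,-1],[0,0,-7.3,-0.0238,-0.0045,0.0055,-1],[0,0,-9,-0.027,-0.0047,0.0055,-1],[0,0,-10.7,-0.0302,-0.0048,0.0055,-1]]'
python3 - <<'E'
from h import *
im=read_camera('side');crop('side',230,130,150,120,5,'pics/s12.png',im)
arc(np.arange(3.23,3.6,.035))
E
```

```text
time: 10.88
ee_pos: [454.0, 42.7, 75.0]
eef_rot: [0.678, 0.735, 0.0, 0.0]
ft_force: [0.3, 2.6, 0.5]
gripper_width: -0.003
t 10.93 pos [453.98  42.27  74.96] F [0.35 0.7  0.3 ] ang 3.0282705188213663
3.23 rot z -0.3 shift [-0.0006  0.0004 -0.001 ]
3.265 rot z -2.3 shift [-0.0043 -0.0002 -0.001 ]
3.3 rot z -4.3 shift [-0.008  -0.0007 -0.001 ]
3.335 rot z -6.3 shift [-0.0117 -0.0011 -0.001 ]
3.37 rot z -8.3 shift [-0.0154 -0.0014 -0.001 ]
3.405 rot z -10.3 shift [-0.0192 -0.0015 -0.001 ]
3.44 rot z -12.3 shift [-0.0229 -0.0015 -0.001 ]
3.475 rot z -14.3 shift [-0.0267 -0.0014 -0.001 ]
3.51 rot z -16.3 shift [-0.0304 -0.0011 -0.001 ]
3.545 rot z -18.3 shift [-0.0341 -0.0007 -0.001 ]
3.58 rot z -20.3 shift [-0.0378 -0.0002 -0.001 ]
```

View pics/s12.png

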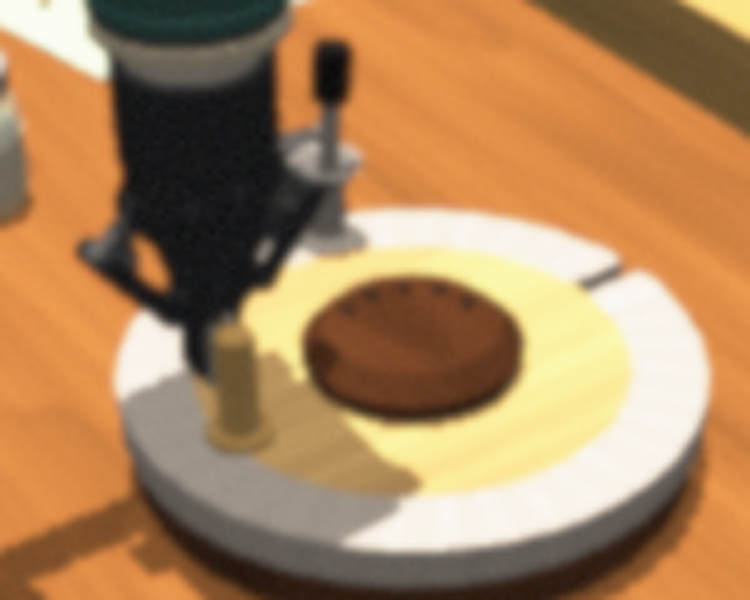

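The disc is turning with the fingers on the peg, and the notch moved with it. I continue the arc.

```bash
python3 -m jog '[[0,0,-2.3,-0.004,-0.0002,0,-1],[0,0,-4.3,-0.008,-0.0007,0,-1],[0,0,-6.3,-0.0117,-0.0011,0,-1],[0,0,-8.3,-0.0154,-0.0014,0,-1],[0,0,-10.3,-0.0192,-0.0015,0,-1],[0,0,-12.3,-0.0229,-0.0015,0,-1],[0,0,-14.3,-0.0267,-0.0014,0,-1],[0,0,-16.3,-0.0304,-0.0011,0,-1],[0,0,-18.3,-0.0341,-0.0007,0,-1],[0,0,-20.3,-0.0378,-0.0002,0,-1]]'
python3 - <<'E'
from h import *
arc(np.arange(3.58,4,.035),z=75)
E
```

```text
time: 11.77
ee_pos: [456.7, 5.0, 74.7]
eef_rot: [0.538, 0.843, 0.0, 0.0]
ft_force: [-0.4, 0.9, 0.9]
gripper_width: 0.001
t 11.77 pos [456.66   5.    74.74] F [-0.37  0.88  0.92] ang 3.37789171903202
3.58 rot z -0.2 shift [-0.0005  0.     -0.0003]
3.615 rot z -2.2 shift [-0.0042 -0.0006 -0.0003]
3.65 rot z -4.2 shift [-0.0079 -0.0011 -0.0003]
3.685 rot z -6.2 shift [-0.0116 -0.0015 -0.0003]
3.72 rot z -8.2 shift [-0.0154 -0.0018 -0.0003]
3.755 rot z -10.2 shift [-0.0191 -0.002  -0.0003]
3.79 rot z -12.2 shift [-0.0229 -0.002  -0.0003]
3.825 rot z -14.2 shift [-0.0266 -0.0018 -0.0003]
3.86 rot z -16.2 shift [-0.0304 -0.0016 -0.0003]
3.895 rot z -18.2 shift [-0.0341 -0.0012 -0.0003]
3.93 rot z -20.2 shift [-0.0378 -0.0007 -0.0003]
3.965 rot z -22.2 shift [-0.0415 -0.     -0.0003]
```

```bash
python3 -m jog '[[0,0,-2.2,-0.0042,-0.0006,0,-1],[0,0,-4.2,-0.0079,-0.0011,0,-1],[0,0,-6.2,-0.0116,-0.0015,0,-1],[0,0,-8.2,-0.0154,-0.0018,0,-1],[0,0,-10.2,-0.0191,-0.002,0,-1],[0,0,-12.2,-0.0229,-0.002,0,-1],[0,0,-14.2,-0.0266,-0.0018,0,-1],[0,0,-16.2,-0.0304,-0.0016,0,-1],[0,0,-18.2,-0.0341,-0.0012,0,-1],[0,0,-20.2,-0.0378,-0.0007,0,-1]]'
python3 - <<'E'
from h import *
im=read_camera('side');crop('side',230,130,150,120,5,'pics/s13.png',im)
im=read_camera('top');crop('top',230,135,140,120,5,'pics/t13.png',im)
arc(np.arange(3.93,4.3,.03),z=75)
E
```

```text
time: 12.6
ee_pos: [471.9, -29.6, 74.7]
eef_rot: [0.382, 0.924, 0.0, 0.0]
ft_force: [-0.4, 2.1, 0.2]
gripper_width: 0.003
t 12.7 pos [472.1  -29.85  74.66] F [-0.43  0.79  0.91] ang 3.7354312749573984
3.93 rot z -0.1 shift [ 0.0003  0.0001 -0.0003]
3.96 rot z -1.8 shift [-0.0029 -0.0005 -0.0003]
3.99 rot z -3.6 shift [-0.0061 -0.0009 -0.0003]
4.02 rot z -5.3 shift [-0.0092 -0.0013 -0.0003]
4.05 rot z -7.0 shift [-0.0124 -0.0016 -0.0003]
4.08 rot z -8.7 shift [-0.0156 -0.0018 -0.0003]
4.11 rot z -10.4 shift [-0.0189 -0.0019 -0.0003]
4.14 rot z -12.2 shift [-0.0221 -0.0019 -0.0003]
4.17 rot z -13.9 shift [-0.0253 -0.0018 -0.0003]
4.2 rot z -15.6 shift [-0.0285 -0.0016 -0.0003]
4.23 rot z -17.3 shift [-0.0317 -0.0013 -0.0003]
4.26 rot z -19.0 shift [-0.0349 -0.0009 -0.0003]
4.29 rot z -20.8 shift [-0.0381 -0.0005 -0.0003]
```

View pics/s13.png

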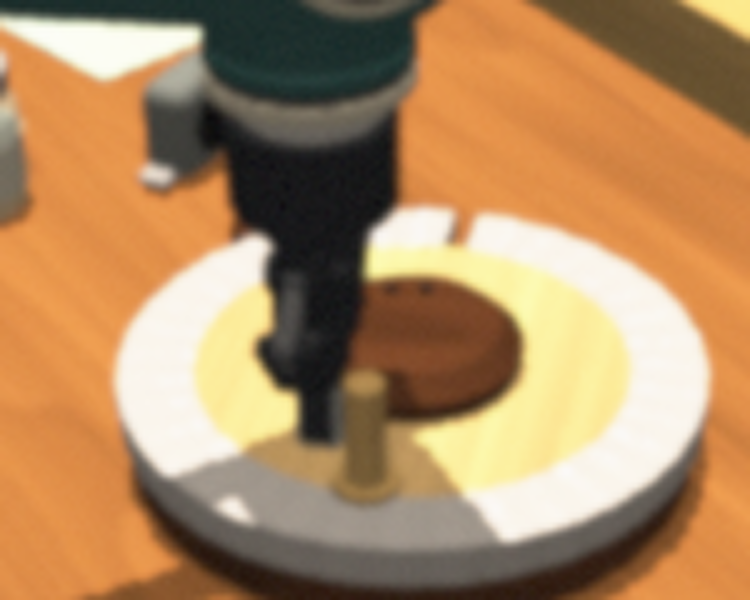

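View pics/t13.png

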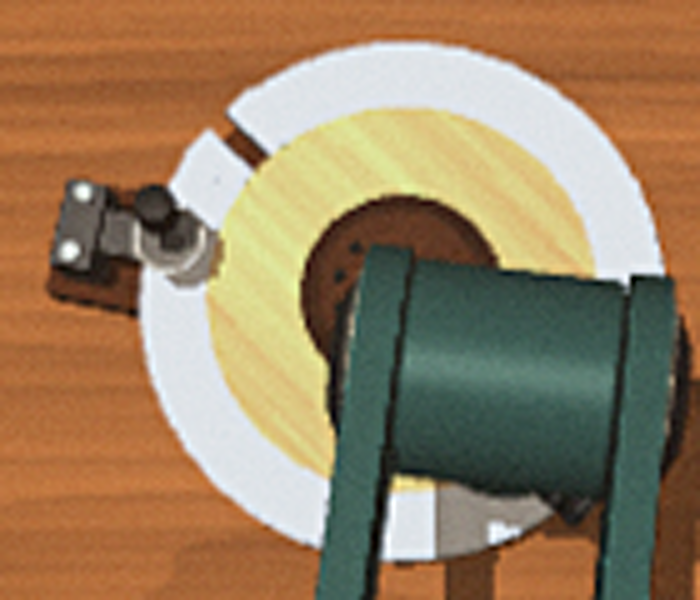

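```bash
python3 - <<'E'
from h import *
for q in((220,120),(240,138),(258,160)):
    p=plane('top',(q[0]+.5)/5-.5+230,(q[1]+.5)/5-.5+135,52)[:2]-C
    print(np.linalg.norm(p),np.arctan2(p[1],p[0]),'disc',np.arctan2(p[1],p[0])-1.352)
E
```

```text
148.27386585326275 0.7919213618330834 disc -0.5600786381669167
132.3745998960957 0.7873813216224738 disc -0.5646186783775263
115.66899922815809 0.8029350529088134 disc -0.5490649470911867
```

The notch is at about -0.56 rad, which agrees with the arc parameter (peg angle 3.93). I continue, slowing down.

```bash
python3 -m jog '[[0,0,-1.8,-0.0032,-0.0005,0,-1],[0,0,-3.6,-0.0064,-0.0009,0,-1],[0,0,-5.3,-0.0095,-0.0013,0,-1],[0,0,-7,-0.0127,-0.0016,0,-1],[0,0,-8.7,-0.0159,-0.0018,0,-1],[0,0,-10.4,-0.0192,-0.0019,0,-1],[0,0,-12.2,-0.0224,-0.0019,0,-1],[0,0,-13.9,-0.0256,-0.0018,0,-1],[0,0,-15,-0.0275,-0.0016,0,-1],[0,0,-16,-0.0290,-0.0016,0,-1]]'
python3 - <<'E'
from h import *
arc(np.arange(4.19,4.5,.02),z=75)
E
```

```text
time: 13.53
ee_pos: [491.2, -51.1, 74.3]
eef_rot: [0.25, 0.968, 0.0, 0.0]
ft_force: [-1.8, 1.0, 1.7]
gripper_width: 0.0
t 13.53 pos [491.18 -51.14  74.34] F [-1.8   0.98  1.67] ang 4.003130222742778
4.19 rot z 0.9 shift [ 0.0011  0.0002 -0.0007]
4.21 rot z -0.2 shift [-0.001  -0.0002 -0.0007]
4.23 rot z -1.3 shift [-0.0031 -0.0006 -0.0007]
4.25 rot z -2.5 shift [-0.0052 -0.001  -0.0007]
4.27 rot z -3.6 shift [-0.0073 -0.0013 -0.0007]
4.29 rot z -4.8 shift [-0.0095 -0.0015 -0.0007]
4.31 rot z -5.9 shift [-0.0116 -0.0018 -0.0007]
4.33 rot z -7.1 shift [-0.0137 -0.0019 -0.0007]
4.35 rot z -8.2 shift [-0.0159 -0.0021 -0.0007]
4.37 rot z -9.4 shift [-0.018  -0.0022 -0.0007]
4.39 rot z -10.5 shift [-0.0201 -0.0022 -0.0007]
4.41 rot z -11.7 shift [-0.0223 -0.0022 -0.0007]
4.43 rot z -12.8 shift [-0.0244 -0.0022 -0.0007]
4.45 rot z -14.0 shift [-0.0266 -0.0021 -0.0007]
4.47 rot z -15.1 shift [-0.0287 -0.002  -0.0007]
4.49 rot z -16.2 shift [-0.0308 -0.0018 -0.0007]
```

Now to 4.36 (disc about -0.13) at a lower speed.

```bash
python3 -m jog '[[0,0,-1.2,-0.002,-0.0004,0,-1],[0,0,-2.1,-0.004,-0.0008,0,-1],[0,0,-3,-0.006,-0.001,0,-1],[0,0,-4,-0.008,-0.0013,0,-1],[0,0,-5,-0.010,-0.0016,0,-1],[0,0,-6,-0.012,-0.0018,0,-1],[0,0,-7,-0.0135,-0.0019,0,-1],[0,0,-7.8,-0.015,-0.002,0,-1],[0,0,-8.3,-0.016,-0.0021,0,-1],[0,0,-8.6,-0.0165,-0.0021,0,-1]]'
python3 - <<'E'
from h import *
im=read_camera('side');crop('side',230,130,150,120,5,'pics/s14.png',im)
im=read_camera('top');crop('top',230,135,140,120,5,'pics/t14.png',im)
arc(np.arange(4.35,4.56,.01),z=75)
E
```

```text
time: 14.37
ee_pos: [504.6, -61.1, 74.0]
eef_rot: [0.177, 0.984, -0.0, -0.0]
ft_force: [-1.6, 0.2, 1.4]
gripper_width: -0.002
t 14.47 pos [504.6  -61.1   74.05] F [-0.06  0.49  0.76] ang 4.159289757454552
4.35 rot z 0.4 shift [ 0.0007  0.0002 -0.0009]
4.36 rot z -0.2 shift [-0.0004  0.     -0.0009]
4.37 rot z -0.8 shift [-0.0014 -0.0002 -0.0009]
4.38 rot z -1.4 shift [-0.0025 -0.0004 -0.0009]
4.39 rot z -1.9 shift [-0.0035 -0.0005 -0.0009]
4.4 rot z -2.5 shift [-0.0046 -0.0007 -0.0009]
4.41 rot z -3.1 shift [-0.0056 -0.0009 -0.0009]
4.42 rot z -3.6 shift [-0.0067 -0.001  -0.0009]
4.43 rot z -4.2 shift [-0.0078 -0.0012 -0.0009]
4.44 rot z -4.8 shift [-0.0088 -0.0013 -0.0009]
4.45 rot z -5.4 shift [-0.0099 -0.0014 -0.0009]
4.46 rot z -5.9 shift [-0.011  -0.0015 -0.0009]
4.47 rot z -6.5 shift [-0.012  -0.0016 -0.0009]
4.48 rot z -7.1 shift [-0.0131 -0.0017 -0.0009]
4.49 rot z -7.7 shift [-0.0142 -0.0018 -0.0009]
4.5 rot z -8.2 shift [-0.0152 -0.0018 -0.0009]
4.51 rot z -8.8 shift [-0.0163 -0.0019 -0.0009]
4.52 rot z -9.4 shift [-0.0174 -0.0019 -0.0009]
4.53 rot z -9.9 shift [-0.0184 -0.0019 -0.0009]
4.54 rot z -10.5 shift [-0.0195 -0.002  -0.0009]
4.55 rot z -11.1 shift [-0.0206 -0.002  -0.0009]
```

View pics/s14.png

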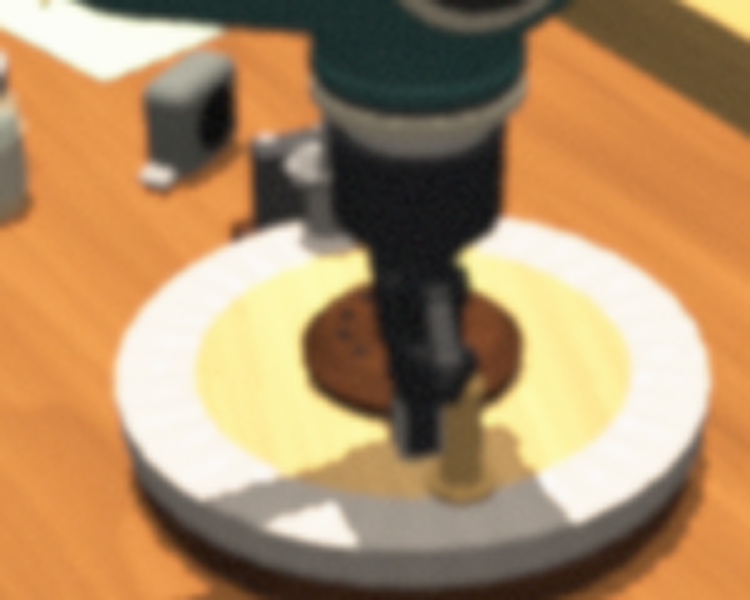

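View pics/t14.png

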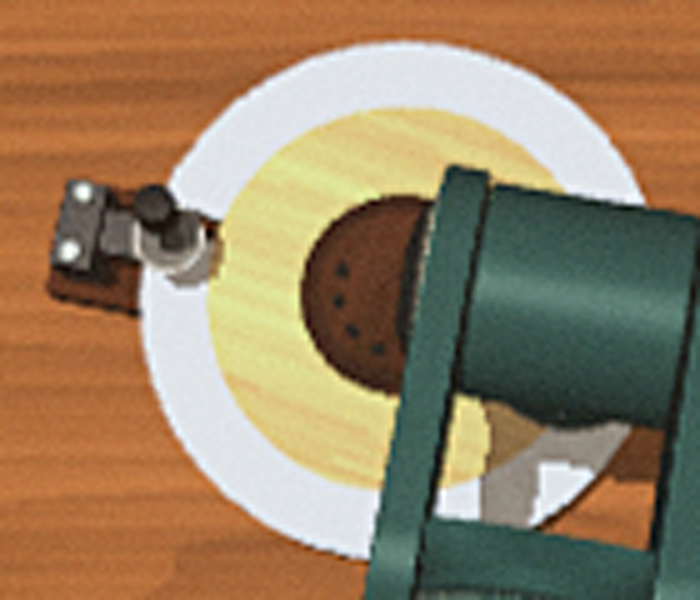

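```bash
python3 -m jog '[[0,0,-0.5,-0.001,-0.0001,0,-1],[0,0,-1,-0.002,-0.0003,0,-1],[0,0,-1.6,-0.003,-0.0004,0,-1],[0,0,-2.2,-0.004,-0.0006,0,-1],[0,0,-2.7,-0.005,-0.0008,0,-1],[0,0,-3.2,-0.006,-0.0009,0,-1],[0,0,-3.8,-0.007,-0.0011,0,-1],[0,0,-4.3,-0.008,-0.0012,0,-1],[0,0,-4.6,-0.0085,-0.0013,0,-1],[0,0,-4.8,-0.009,-0.0013,0,-1]]'
python3 - <<'E'
from h import *
im=read_camera('top');crop('top',240,150,60,50,12,'pics/t15.png',im)
arc(np.arange(4.43,4.56,.005),z=75)
E
```

```text
time: 15.3
ee_pos: [512.5, -65.4, 74.0]
eef_rot: [0.135, 0.991, -0.0, -0.0]
ft_force: [-2.5, -0.9, -0.1]
gripper_width: -0.001
t 15.35 pos [512.57 -65.43  74.06] F [-1.5  -0.13 -1.15] ang 4.244054376107072
4.43 rot z 0.6 shift [ 0.0012  0.0002 -0.0009]
4.435 rot z 0.3 shift [ 0.0007  0.0001 -0.0009]
4.44 rot z 0.0 shift [ 0.0002  0.     -0.0009]
4.445 rot z -0.2 shift [-0.0004 -0.0001 -0.0009]
4.45 rot z -0.5 shift [-0.0009 -0.0002 -0.0009]
4.455 rot z -0.8 shift [-0.0014 -0.0003 -0.0009]
4.46 rot z -1.1 shift [-0.0019 -0.0004 -0.0009]
4.465 rot z -1.4 shift [-0.0025 -0.0005 -0.0009]
4.47 rot z -1.7 shift [-0.003  -0.0006 -0.0009]
4.475 rot z -2.0 shift [-0.0035 -0.0007 -0.0009]
4.48 rot z -2.3 shift [-0.0041 -0.0007 -0.0009]
4.485 rot z -2.5 shift [-0.0046 -0.0008 -0.0009]
4.49 rot z -2.8 shift [-0.0051 -0.0009 -0.0009]
4.495 rot z -3.1 shift [-0.0056 -0.001  -0.0009]
4.5 rot z -3.4 shift [-0.0062 -0.0011 -0.0009]
4.505 rot z -3.7 shift [-0.0067 -0.0011 -0.0009]
4.51 rot z -4.0 shift [-0.0072 -0.0012 -0.0009]
4.515 rot z -4.3 shift [-0.0078 -0.0013 -0.0009]
4.52 rot z -4.5 shift [-0.0083 -0.0013 -0.0009]
4.525 rot z -4.8 shift [-0.0088 -0.0014 -0.0009]
4.53 rot z -5.1 shift [-0.0094 -0.0015 -0.0009]
4.535 rot z -5.4 shift [-0.0099 -0.0015 -0.0009]
4.54 rot z -5.7 shift [-0.0104 -0.0016 -0.0009]
4.545 rot z -6.0 shift [-0.011  -0.0016 -0.0009]
4.55 rot z -6.3 shift [-0.0115 -0.0017 -0.0009]
4.555 rot z -6.6 shift [-0.012  -0.0017 -0.0009]
```

View pics/t15.png

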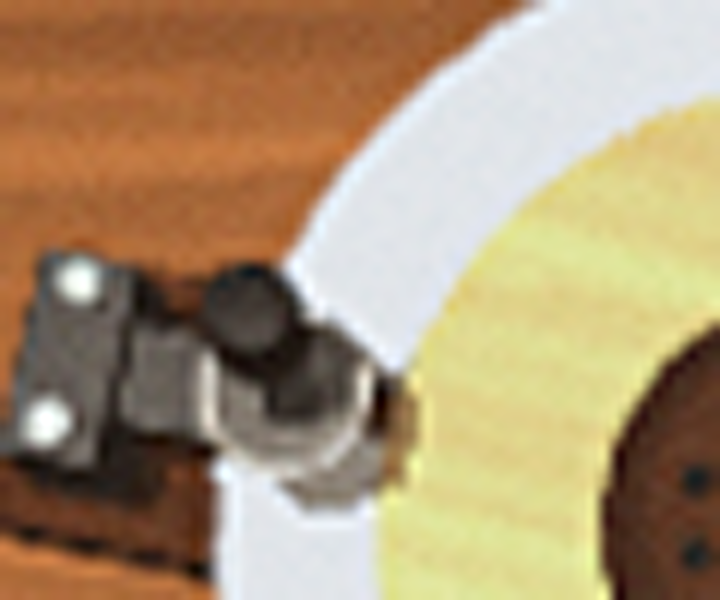

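The pin is still up (head at crop (250,308)), with about 5 mm of peg travel to go. From here I go in short, slow steps, watching the force.

```bash
python3 -m jog '[[0,0,-0.3,-0.0005,-0.0001,0,-1],[0,0,-0.6,-0.001,-0.0002,0,-1],[0,0,-0.9,-0.0015,-0.0003,0,-1],[0,0,-1.1,-0.002,-0.0004,0,-1],[0,0,-1.4,-0.0025,-0.0005,0,-1],[0,0,-1.7,-0.003,-0.0006,0,-1]]'
python3 -m jog '[[0,0,-0.3,-0.0004,-0.0001,0,-1],[0,0,-0.5,-0.0008,-0.0002,0,-1],[0,0,-0.6,-0.0012,-0.0002,0,-1]]'
python3 - <<'E'
from h import *
im=read_camera('top');crop('top',240,150,60,50,12,'pics/t16.png',im)
arc(np.arange(4.47,4.56,.01),z=75)
E
```

```text
time: 15.85
ee_pos: [515.3, -66.8, 74.1]
eef_rot: [0.121, 0.993, 0.0, 0.0]
ft_force: [-1.6, 0.6, -0.3]
gripper_width: 0.001
time: 16.1
ee_pos: [516.4, -67.2, 74.1]
eef_rot: [0.116, 0.993, 0.0, 0.0]
ft_force: [-0.8, -0.7, 0.1]
gripper_width: -0.0
t 16.15 pos [516.44 -67.27  74.1 ] F [-1.48  0.45 -0.57] ang 4.28404026246104
4.47 rot z 0.6 shift [ 0.0012  0.0002 -0.0009]
4.48 rot z 0.0 shift [ 0.0002 -0.     -0.0009]
4.49 rot z -0.5 shift [-0.0009 -0.0002 -0.0009]
4.5 rot z -1.1 shift [-0.0019 -0.0004 -0.0009]
4.51 rot z -1.7 shift [-0.003  -0.0006 -0.0009]
4.52 rot z -2.3 shift [-0.0041 -0.0008 -0.0009]
4.53 rot z -2.8 shift [-0.0051 -0.0009 -0.0009]
4.54 rot z -3.4 shift [-0.0062 -0.0011 -0.0009]
4.55 rot z -4.0 shift [-0.0072 -0.0012 -0.0009]
```

View pics/t16.png

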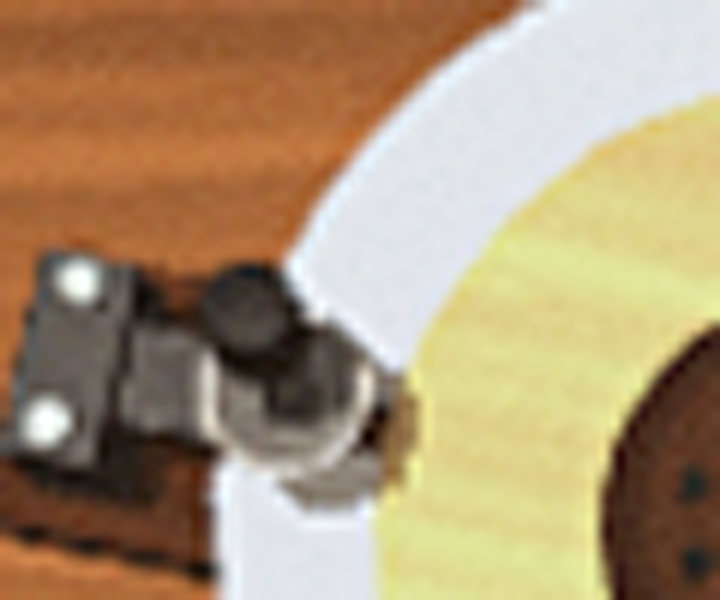

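```bash
cat >> h.py <<'E'
def head():
    im=read_camera('top')[168:192,252:274].max(2)
    m=(im<62).astype(np.uint8);n,l,s,c=cv2.connectedComponentsWithStats(m)
    k=[(s[i,4],(c[i]+[252,168]).round(2)) for i in range(1,n) if s[i,4]>8];print('dark',k)
    o=get_obs();R=Ro.from_quat(o['eef_rot']);print(o['time'],o['ee_pos'].round(2),'F tool',R.inv().apply(o['ft_force']).round(2))
E
python3 -c "
from h import *
head()"
python3 -m jog '[[0,0,-0.2,-0.0004,-0.0001,0,-1],[0,0,-0.4,-0.0007,-0.0001,0,-1],[0,0,-0.5,-0.001,-0.0002,0,-1]]'
python3 -c "
from h import *
head()"
```

```text
dark [(np.int32(72), array([260.53, 177.81])), (np.int32(14), array([253.5 , 187.64]))]
16.2 [516.43 -67.24  74.09] F tool [0.87 1.36 0.35]
time: 16.45
ee_pos: [517.4, -67.7, 74.2]
eef_rot: [0.111, 0.994, -0.0, 0.0]
ft_force: [-0.2, -0.1, -0.0]
gripper_width: -0.002
dark [(np.int32(10), array([253.2, 175.1])), (np.int32(18), array([263.94, 182.94])), (np.int32(15), array([253.47, 187.47]))]
16.5 [517.46 -67.72  74.22] F tool [ 0.17 -0.38 -0.32]
```

The dark blob changed, so I look.

```bash
python3 - <<'E'
from h import *
im=read_camera('top');crop('top',240,150,60,50,12,'pics/t17.png',im)
im=read_camera('side');crop('side',230,130,150,120,5,'pics/s17.png',im)
E
```

```text
(no output)
```

View pics/t17.png

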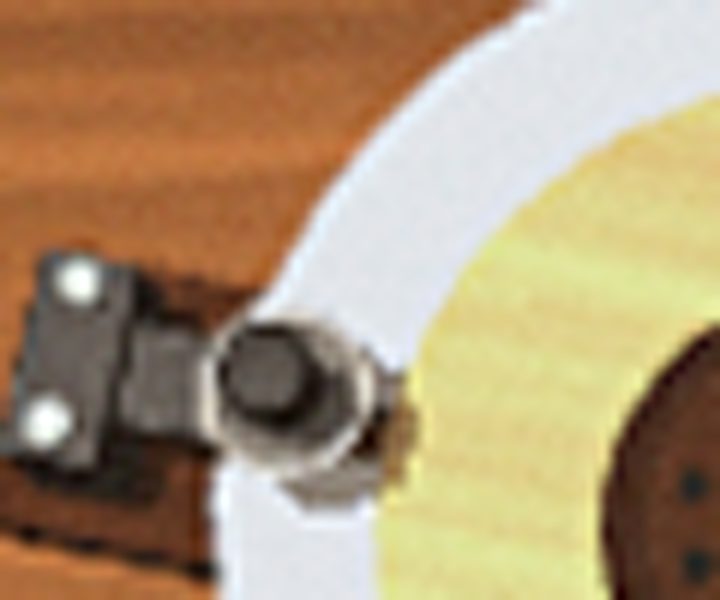

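View pics/s17.png

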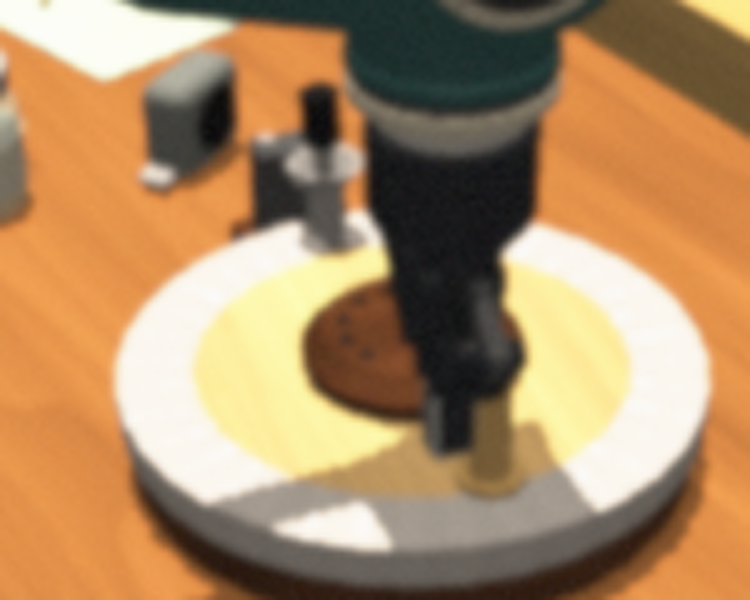

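The pin has dropped. The top view shows the head seated over the funnel at crop (268,372), and in the side view its top is at (320,92). I check its height and press on in small steps.

```bash
python3 - <<'E'
from h import *
for z in (145,169): print(z,(proj('side',np.array([588,157.5,z]))-[230,130])*5+2)
E
for i in 1; do python3 -m jog '[[0,0,-0.3,-0.0003,-0.0001,0,-1],[0,0,-0.5,-0.0007,-0.0001,0,-1],[0,0,-0.5,-0.0007,-0.0001,0,-1]]' >/dev/null; done; python3 -c "
from h import *
head()"
```

```text
145 [324.67369068  87.66451541]
169 [323.59947791  46.96024897]
dark [(np.int32(18), array([264.  , 183.22])), (np.int32(15), array([253.47, 187.6 ]))]
16.9 [517.95 -67.93  74.09] F tool [0.09 0.31 1.21]
```

```bash
python3 -m jog '[[0,0,-0.3,-0.0003,-0.0001,0,-1],[0,0,-0.4,-0.0006,-0.0001,0,-1],[0,0,-0.4,-0.0006,-0.0001,0,-1]]' | grep force
python3 -m jog '[[0,0,0,-0.0003,0,0,-1],[0,0,0,-0.0005,0,0,-1],[0,0,0,-0.0005,0,0,-1]]' | grep -E "force|pos"
python3 -c "
from h import *
head()"
```

```text
ft_force: [-1.0, -0.5, 1.2]
ee_pos: [519.0, -68.3, 74.1]
ft_force: [-1.6, -0.5, 0.5]
dark [(np.int32(9), array([253.22, 175.22])), (np.int32(20), array([263.8, 183. ])), (np.int32(14), array([253.5 , 187.64]))]
17.45 [518.98 -68.27  74.07] F tool [ 1.31 -0.54 -0.11]
```

```bash
python3 -m jog '[[0,0,0,-0.0002,0,0,-1],[0,0,0,-0.0004,0,0,-1],[0,0,0,-0.0004,0,0,-1]]' | grep -E "force|pos"
python3 -c "
from h import *
head()"
python3 -m jog '[[0,0,0,-0.0002,0,0,-1],[0,0,0,-0.0004,0,0,-1],[0,0,0,-0.0004,0,0,-1]]' | grep -E "force|pos"
python3 -c "
from h import *
head()"
```

```text
ee_pos: [519.4, -68.4, 74.0]
ft_force: [-1.1, 0.5, 0.3]
dark [(np.int32(9), array([253.22, 175.22])), (np.int32(19), array([263.84, 182.95])), (np.int32(15), array([253.47, 187.47]))]
17.75 [519.38 -68.34  74.08] F tool [ 1.36  0.38 -0.81]
ee_pos: [519.8, -68.4, 74.0]
ft_force: [-2.3, -0.2, 0.6]
dark [(np.int32(22), array([264.23, 182.77])), (np.int32(16), array([253.62, 187.5 ]))]
18.05 [519.78 -68.43  74.07] F tool [ 1.67 -0.44  0.1 ]
```

```bash
for n in 1; do python3 -m jog '[[0,0,0,-0.0002,0,0,-1],[0,0,0,-0.0003,0,0,-1],[0,0,0,-0.0003,0,0,-1]]' | grep -E "force|pos"; done
python3 -m jog '[[0,0,0,-0.0002,0,0,-1],[0,0,0,-0.0003,0,0,-1],[0,0,0,-0.0003,0,0,-1]]' | grep -E "force|pos"
python3 -c "
from h import *
head()"
```

```text
ee_pos: [520.0, -68.5, 74.0]
ft_force: [-1.7, -0.7, -0.8]
ee_pos: [520.3, -68.5, 74.0]
ft_force: [-4.9, -1.0, 0.2]
dark [(np.int32(9), array([253.22, 175.22])), (np.int32(26), array([263.65, 181.65])), (np.int32(16), array([253.44, 187.62]))]
18.6 [520.26 -68.54  74.05] F tool [ 2.68 -1.91 -0.52]
```

```bash
python3 -m jog '[[0,0,0,-0.0001,0,0,-1],[0,0,0,-0.0002,0,0,-1],[0,0,0,-0.0002,0,0,-1]]' | grep -E "force|pos"
python3 -c "
from h import *
head();head();head()"
```

```text
ee_pos: [520.4, -68.6, 74.1]
ft_force: [-4.0, -1.1, 2.1]
dark [(np.int32(23), array([263.78, 182.35])), (np.int32(17), array([253.65, 187.76]))]
18.9 [520.43 -68.57  74.05] F tool [ 3.41 -1.87 -2.49]
dark [(np.int32(9), array([253.22, 175.22])), (np.int32(21), array([263.62, 182.48])), (np.int32(15), array([253.47, 187.6 ]))]
18.95 [520.45 -68.58  74.04] F tool [ 4.09 -2.39 -1.12]
dark [(np.int32(9), array([252.89, 175.33])), (np.int32(23), array([263.78, 182.35])), (np.int32(15), array([253.47, 187.47]))]
19.0 [520.46 -68.59  74.06] F tool [ 4.59 -1.74 -0.53]
```

Contact with the stop is building, now about 5 N.

```bash
python3 -m jog '[[0,0,0,-0.0001,0,0,-1],[0,0,0,-0.0003,0,0,-1],[0,0,0,-0.0003,0,0,-1]]' | grep -E "force|pos"
python3 -c "
from h import *
head();head();head()" | grep tool
```

```text
ee_pos: [520.7, -68.6, 74.0]
ft_force: [-5.6, -0.5, 2.4]
19.3 [520.66 -68.62  74.01] F tool [ 5.76 -1.45 -1.39]
19.35 [520.67 -68.66  74.03] F tool [ 5.38 -1.06 -1.32]
19.4 [520.67 -68.64  74.02] F tool [ 5.24 -2.43 -2.07]
```

```bash
python3 -m jog '[[0,0,0,-0.0001,0,0,-1],[0,0,0,-0.0003,0,0,-1],[0,0,0,-0.0003,0,0,-1]]' | grep -E "force|pos"
python3 -c "
from h import *
head();head();head()" | grep tool
```

```text
ee_pos: [520.8, -68.7, 74.0]
ft_force: [-7.4, -0.2, 2.4]
19.7 [520.84 -68.69  74.03] F tool [ 6.51 -2.1  -2.85]
19.75 [520.86 -68.68  74.04] F tool [ 7.45 -2.79 -2.87]
19.8 [520.86 -68.7   74.06] F tool [ 7.44 -1.89 -2.53]
```

```bash
python3 -m jog '[[0,0,0,-0.0002,0,0,-1],[0,0,0,-0.0004,0,0,-1],[0,0,0,-0.0006,0,0,-1],[0,0,0,-0.0006,0,0,-1]]' | grep -E "force|pos"
python3 -c "
from h import *
head();head();head()" | grep tool
```

```text
ee_pos: [521.1, -68.8, 74.0]
ft_force: [-11.1, 0.1, 5.1]
20.1833 [521.1  -68.78  74.02] F tool [11.53 -2.36 -5.18]
20.2333 [521.13 -68.77  74.04] F tool [10.89 -2.39 -4.33]
20.2833 [521.11 -68.78  74.05] F tool [10.8  -2.49 -4.73]
```

```bash
python3 -m jog '[[0,0,0,-0.0002,0,0,-1],[0,0,0,-0.0004,0,0,-1],[0,0,0,-0.0004,0,0,-1],[0,0,0,-0.0004,0,0,-1]]' | grep -E "force|pos"
python3 -c "
from h import *
head();head();head();head()" | grep tool
```

```text
ee_pos: [521.3, -68.8, 74.0]
ft_force: [-15.0, -0.5, 6.7]
20.6667 [521.23 -68.81  74.02] F tool [15.27 -2.5  -6.96]
20.7167 [521.23 -68.83  74.  ] F tool [14.69 -2.83 -6.83]
20.7667 [521.23 -68.81  73.99] F tool [14.92 -2.84 -7.07]
20.8167 [521.24 -68.79  74.  ] F tool [14.42 -3.32 -6.02]
```

I have about 15 N along the push and 16 N in total, inside 10–20 N. I hold for over a second.

```bash
python3 -m jog '[[0,0,0,0,0,0,-1],[0,0,0,0,0,0,-1],[0,0,0,0,0,0,-1],[0,0,0,0,0,0,-1],[0,0,0,0,0,0,-1]]' | grep force
python3 -m jog '[[0,0,0,0,0,0,-1],[0,0,0,0,0,0,-1],[0,0,0,0,0,0,-1],[0,0,0,0,0,0,-1],[0,0,0,0,0,0,-1]]' | grep force
python3 -m jog '[[0,0,0,0,0,0,-1],[0,0,0,0,0,0,-1],[0,0,0,0,0,0,-1],[0,0,0,0,0,0,-1]]' | grep force
```

```text
ft_force: [-14.0, 0.7, 5.8]
ft_force: [-14.8, 0.2, 6.3]
ft_force: [-15.1, 0.3, 7.7]
```

Held. I back away: first off the peg, then up.

```bash
python3 -m jog '[[0,0,0,0.002,0,0,-1],[0,0,0,0.006,0,0,-1],[0,0,0,0.014,0,0,-1],[0,0,0,0.022,0,-0.005,-1],[0,0,0,0.025,0,-0.03,-1],[0,0,0,0.025,0,-0.06,-1],[0,0,0,0.025,0,-0.1,-1],[0,0,0,0.025,0,-0.13,-1],[0,0,0,0.025,0,-0.15,-1],[0,0,0,0.025,0,-0.15,-1]]'
python3 - <<'E'
from h import *
crop('top',170,115,220,150,3.6,'pics/t20.png')
crop('side',190,120,200,140,4,'pics/s20.png')
print(get_obs()['ft_force'])
E
```

```text
time: 22.82
ee_pos: [498.3, -63.8, 229.5]
eef_rot: [0.104, 0.995, -0.0, 0.004]
ft_force: [0.2, 0.1, -0.5]
gripper_width: 0.001
[-0.18136762 -0.12107537 -1.44698131]
```

View pics/t20.png

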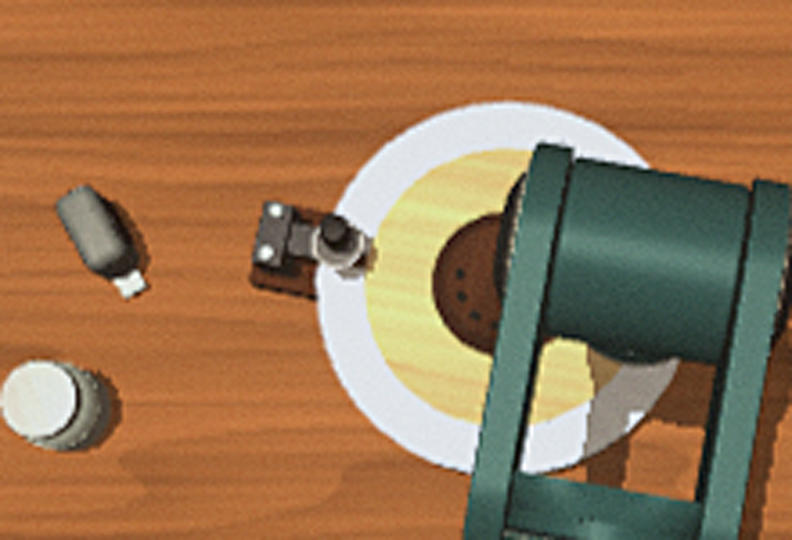

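View pics/s20.png

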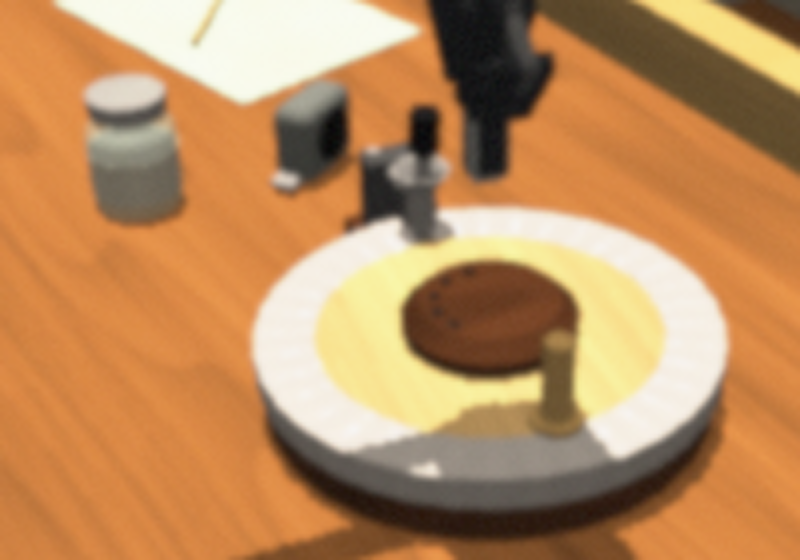

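```bash
python3 - <<'E'
from h import *
a=read_camera('side');crop('side',275,135,45,50,12,'pics/s21.png',a)
b=read_camera('top');crop('top',240,150,60,50,12,'pics/t21.png',b)
for z in (145,142,148,113): print(z,(proj('side',np.array([588,157.5,z]))-[275,135])*12+5.5)
E
```

```text
145 [239.91685763 151.09483699]
142 [240.23470334 163.13870503]
148 [239.59804061 139.0141642 ]
113 [243.25801298 277.6985065 ]
```

View pics/s21.png

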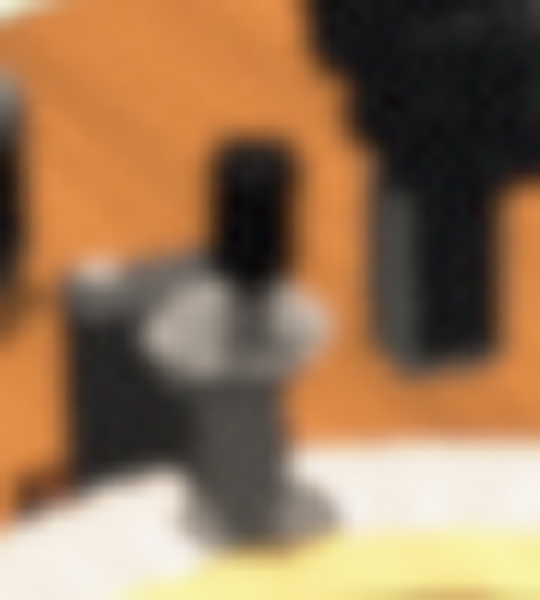

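View pics/t21.png

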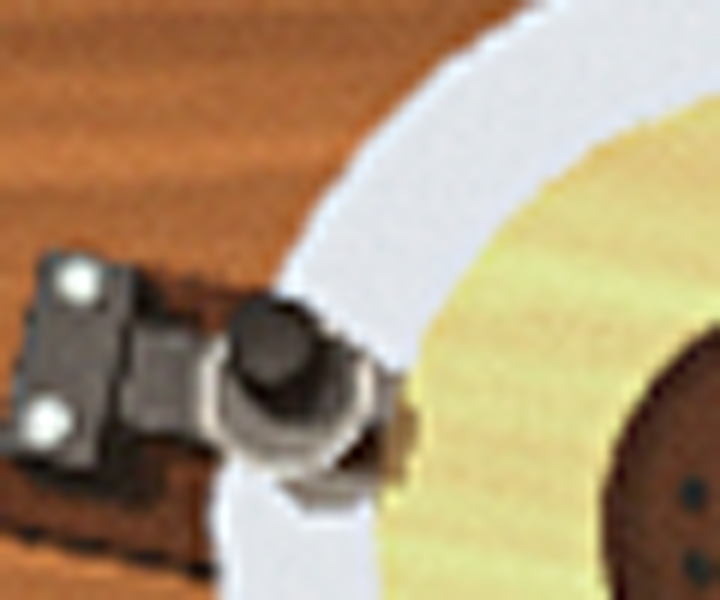

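The head has moved since the drop: top crop (272,340) now, against (268,372). It may have tilted under the press, so I triangulate its top.

```bash
python3 - <<'E'
from h import *
f=lambda x,y,x0,y0,s:((x+.5)/s-.5+x0,(y+.5)/s-.5+y0)
np.set_printoptions(precision=1,suppress=True)
print('now',tri(f(257,152,275,135,12),f(272,338,240,150,12)))
print('drop',tri(f(320,92,230,130,5),f(268,372,240,150,12)))
print('riding',tri(f(273,247,240,90,5),f(250,308,240,150,12)))
for z in(145,148,150):print(z,plane('top',*f(272,338,240,150,12),z),plane('side',*f(257,152,275,135,12),z))
print('drop',plane('top',*f(268,372,240,150,12),145))
print('ride',plane('top',*f(250,308,240,150,12),169))
E
```

```text
now (array([590.4, 154.8, 145.2]), [np.float64(0.335825404922694), np.float64(0.33582540492278595)])
drop (array([583.1, 155.5, 144.6]), [np.float64(0.6769360357452843), np.float64(0.6769360357452177)])
riding (array([590.2, 157.6, 168.7]), [np.float64(2.172312788861521), np.float64(2.172312788861575)])
145 [590.2 154.9 145. ] [591.  155.1 145. ]
148 [589.5 154.5 148. ] [588.  150.1 148. ]
150 [589.1 154.3 150. ] [586.1 146.7 150. ]
drop [582.4 155.7 145. ]
ride [592.1 156.6 169. ]
```

The head top is at 145.2 mm, so the head centre is at 129 mm (home), about 3 mm from the sleeve axis. Right after the drop it leaned the other way within the sleeve's clearance. One last check on the bystanders against the first pictures, then I hand in.

```bash
python3 - <<'E'
from h import *
a=read_camera('side').astype(int);b=cv2.cvtColor(cv2.imread('pics/side0.png'),4).astype(int)
d=abs(a-b).max(2)
for n,(x,y,w,h) in dict(jar=(205,135,35,45),tape=(255,135,24,35),screwdriver=(400,260,50,65)).items(): print(n,(d[y:y+h,x:x+w]>60).mean().round(3))
o=get_obs();print(o['time'],o['ft_force'],abs(o['dq']).max()); print(robot.hand_in())
E
```

```text
jar 0.0
tape 0.0
screwdriver 0.0
23.0667 [ 0.16632635 -1.00067764 -0.23049922] 0.007789239851750304
the job is handed in; nothing more can be done
None
```

The pin is home in the notch, the play is taken up, and I handed the job in at about 23 s of the 72 s allowed.

**What I did:** I took the black-headed pin from the rest block, stood it in the sleeve and let go. It rode on the disc with its head top at 169 mm, as it should. With shut fingers I pushed the peg round about 1.5 rad, slowing to a few mm/s near the notch, until the pin dropped. I then pressed on in small steps to about 15 N along the push (16 to 17 N in total) and held that for over a second. Then I backed off and rose clear.

**Last checks:**
- **Pin:** its head top triangulates to 145 mm, so the head centre is at 129 mm, fully home. It stands about 3 mm from the sleeve axis, which is within the camera calibration error.
- **Lean:** just after the drop the head leaned about 5 mm the other way. After the press it stood near upright.
- **Bystanders:** the jar, tape measure and screwdriver areas in the side picture match the first one.
- **Contact:** wrist force is down to about 1 N, which is noise, so the fingers are touching nothing.

I did not measure the disc's final angle separately. It was pressed to its stop, at about +0.02 rad by the push geometry. No check failed.

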